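Stand the ballasted tank float on its heavy end

TASK

Take the tank float from under the shelf of the storage rack, feel which of its two like-looking ends holds the ballast, and stand it upright on its heavy end in the middle of the round drip tray, within 2 cm of its centre, where it must stay standing by itself. Do not drop it into the tray or let it topple there, and leave the loose vial, cup and timer where they are.

Things in the scene. Friction and masses are not known exactly. Their poses are not given: they have to be found in the camera images.
- float_mid (a point): centre of the tank float: a straight eight-sided bar, 130 mm long, 36 mm across flats (each flat 15 mm wide), grey between white end bands, about 0.4 kg. Its x axis is its long axis. Both ends are alike: shallow white domes (radius 50 mm). It starts level in the rack, x axis along the rack's, flats up and sideways; laid on its side it rests on a flat and does not roll.
- float: the same float, origin also at its centre. A hidden ballast sits at one end; which is random and unseen. The centre of mass is about 33 mm from the centre towards it: a firm level grip at the centre feels 0.13 N m. Released within 10 degrees of upright on its heavy end, it rights itself (and may rock for a second or two); on its light end it always falls over.
- rack_rest (a point): where the float's centre starts in the fixed rack, 48 mm above the worktop; x axis level, pointing into the rack, away from its open front; z up. Base plate 6 mm thick, reaching 70 mm to the front (-x), 75 mm to each side. The float lies on two U saddles 10 mm wide, centred 40 mm before and behind this point, 56 mm broad, floor 30 mm and cheeks 40 mm above the worktop.
- rack_edge (a point): middle of the lower front edge of the rack's overhead board, 107 mm above and 14 mm in front of the float's place. The board is 150 mm wide and runs back to a wall 89 mm behind the float's centre; two small boxes are fixed on it. So a gripper must come in leaning, its body to the open front and its fingers pointing down and in.
- tray_floor (a point): centre of the floor of the fixed round steel drip tray, 4 mm above the worktop; inner radius 52 mm, rim 5 mm above the floor; z axis up
- control_vial: loose small vial, 24 mm wide, 45 mm high, origin at the centre of its underside; a bystander
- sample_cup: loose white lidded cup, 59 mm wide, 66 mm high, origin at the centre of its underside; a bystander
- timer: loose bench timer, 58 x 62 x 18 mm, origin at the centre of its underside; a bystander
Not all that is in view belongs to the job. Leave any green look-alike of the float alone.

How it is judged:
On the way:
1. the float has been taken out of the rack and held up in the fingers (horizontal distance between float_mid and rack_rest above 0.1 m and height (world z) of float_mid above 0.06 m and contact force between the fingers and float above 0.5 N), for 0.2 s.
At the end, for the whole second after the job is handed in: The float stands by itself in the tray, at rest: its centre within 22 mm of the tray's centre and 62 to 75 mm above the worktop, its long axis within 0.15 rad of vertical, under 0.05 m/s and 0.6 rad/s; vial, cup and timer are within 30 mm of where they stood (horizontal distance between float_mid and tray_floor below 0.022 m and angle between the x axis of float_mid and the z axis of tray_floor, either way round below 0.15 rad and height (world z) of float_mid between 0.062 and 0.075 m and linear speed of float below 0.05 m/s and angular speed of float below 0.6 rad/s and distance of each of control_vial, sample_cup, timer from where it was at the start of the episode below 0.03 m); the robot touches nothing.
It fails at once if the float was dropped into the tray (moving faster than 0.5 m/s there, out of the grip) (horizontal distance between float_mid and tray_floor below 0.06 m and contact force between the fingers and float below 0.05 N and linear speed of float above 0.5 m/s).
It fails at once if the float toppled in the tray (leaning more than 0.9 rad there, out of the grip) (horizontal distance between float_mid and tray_floor below 0.08 m and contact force between the fingers and float below 0.05 N and angle between the x axis of float_mid and the z axis of tray_floor, either way round above 0.9 rad).
It fails at once if a bystander was knocked away (distance of any of control_vial, sample_cup, timer from where it was at the start of the episode above 0.05 m).
It also fails if it takes over 67 s, if anything falls off the work surface, if the arm or the gripper's body presses on something with over 40 N, if the wrist force passes 120 N, or if a joint passes its speed limit or range.

ROBOT

A 6-joint arm with a two-finger parallel gripper is mounted at the origin on a cart in front of the work surface, level with it; the furniture and walls round the work are solid. World frame = base frame: x ahead of the robot, y to its left, z up, the work surface at z = 0. Lengths are in m, angles in rad, forces in N, time in s.
With the tool pointing down it reaches from about 0.35 to 0.975 m from the base axis. Payload 4.9 kg.
Tool frame: the origin (TCP) lies at the very end of the fingers, on their centre line; the grasp point (between the pads) lies 19 mm behind it; z points along the fingers, y is the direction in which the jaws open and shut (so a half turn about z gives the same grasp; the last joint's range is limited). The gripper opens to 85 mm and grips with 20 to 120 N. Pads are 22 mm wide; open, the fingers measure 114 mm over their backs; the gripper's body (76 mm by 85 mm) begins 54 mm behind the grasp point. The pads swing forward as they close: fully open they stand 13 mm farther back than shut.
Start: joints at [1.03, 0.053, 1.613, -0, 1.476, -0.119], TCP at [0.256, 0.57, 0.201] pointing down, gripper open.
Joint ranges: [-3.01, 3.01], [-1.01, 2.22], [0.06, 2.58], [-1.02, 4.17], [0.09, 2.62], [-3.14, 3.14]. Speed limits (rad/s): [2.57, 2.57, 3.14, 3.14, 3.14, 3.14].

INTERFACE

Orientations are given as a rotation vector (axis times angle).
In Python, from station import ctrl gives the robot as it stands.
- The arm moves only by the tool step_arm, never from a script. Its argument "moves" is a list of rows, each a list of 5 numbers: the opening, from 0 (shut) to 1 (fully open), then the shift along the world's x, y, z in m, then the turn about the world's z in degrees. A call has 1 to 20 rows; each row shifts and turns the pose as measured when the row begins; what a row does not reach is not made up. A row lasts 1/8 s, in which the tool goes at most 62.5 mm and 10.7 degrees, less where a joint would pass 70% of its speed; a pose out of reach is approached as far as the arm can. A call is refused whole if a number of a shift passes 0.0625 or a number of a turn 10.7, either way. A call with a gripper value outside its range is refused whole. The fingers move at their own pace and stop on an object; "newtons" is the grip in N (left out, the last holds). Time passes only in rows, so rows that do not move let the fingers close. It gives the time, the measured TCP pose, the force and the opening at its end, in the units of the state.
- ctrl.get_obs(): the state, without advancing time (a new reading comes with each control period).
- ctrl.get_image(name): name is "scene" or "side" or "wrist"; returns a dict with "color" (400x640x3 uint8, red, green, blue), "camera_matrix" (3x3 intrinsics, pixels), "R" (3x3) and "t" (3): a world point X has camera coordinates R X + t; the wrist camera has in their place "T_tool_cam" (4x4, takes a point from camera to tool coordinates, whose origin is the TCP and whose axes are the flange's). Camera axes: x right, y down, z forward; pixel columns grow to the right and rows downward; lengths in m; the calibration is good to about 2 mm. A picture is of the moment at which its call begins: read the wrist's pose just before it. There is no depth.
- ctrl.finish_job(): hands the job in, once; it reports no verdict.
Trained networks look in a picture, given as the dict that the camera call returned (one of the last four; its "shot" number tells which), for a name from the list of things; names that differ only in an ending like _2 or _b are one class to them, and where a whole thing is asked for, a point or a joint stands for the part that bears it (a point fixed in the world has none). Each returns a list of dicts, best first, with "p" (0 to 1); they miss things now and then, are a little off and sometimes report something else, mostly with a low value. They report only what shows in the picture. A call takes as long as a camera call. They do not tell look-alikes from the thing itself.
- ctrl.spot_in(picture, query): "bbox" ([left, top, right, bottom] in pixels, round what is visible of it).
The state is a dict: "t": time; "q": joint angles; "dq": joint speeds; "effort": joint torques, N m; "tool_pos": TCP position; "tool_rot": TCP orientation; "contact_force": force on the tool from outside, world axes, zero at the start; "wrist_torque": the same for the moment, N m; "opening": finger opening in m.
Only numpy, scipy, OpenCV 4.12 (cv2) and the standard library are available. Lean on these libraries where they do the work, as an engineer would, in place of code of your own. Each camera call takes 0.05 s, during which the arm holds its last target.

## Working session

There is one attempt and no reset: what is moved stays moved. The work goes in short steps, Python scripts to look and compute and a tool call to move; the robot and the scene stay as the last step left them, time stands still between calls to the robot, and variables do not carry over. Pictures are saved under pics/ and viewed, and the job is handed in when it is done.

Besides the shell and the picture viewer there is one more tool, called after ">>>" by a JSON object that holds its "api" and its "payload". step_arm: Moves the arm, as the interface text tells. Its arguments: {"type":"object","properties":{"moves":{"type":"array","items":{"type":"array","items":{"type":"number"}}},"newtons":{"type":"number"}},"required":["moves"]}

```bash
ls; mkdir -p pics; cat > h.py <<'E'
import numpy as np, cv2
from station import ctrl
def snap(n,tag):
    im=ctrl.get_image(n); cv2.imwrite(f'pics/{tag}.png',im['color'][:,:,::-1]); return im
def proj(im,X):
    c=im['R']@np.array(X,float)+im['t']; p=im['camera_matrix']@c; return p[:2]/p[2]
def ray_z(im,uv,z):
    d=np.linalg.inv(im['camera_matrix'])@np.array([uv[0],uv[1],1.]); R=np.array(im['R']);t=np.array(im['t'])
    o=-R.T@t; w=R.T@d; return o+w*(z-o[2])/w[2]
def st():
    o=ctrl.get_obs()
    for k in ('t','q','tool_pos','tool_rot','contact_force','wrist_torque','opening'): print(k,np.round(o[k],4))
    return o
E
python3 - <<'E'
from h import *
st()
for n in ('scene','side'):
    im=snap(n,n+'0'); print(n,im['camera_matrix'].tolist(),(-im['R'].T@im['t']).round(3))
    for q in ('float','tray_floor','rack_rest','rack_edge','float_mid','control_vial','sample_cup','timer'):
        try: print(q,[(np.round(d['bbox']).tolist(),round(d['p'],2)) for d in ctrl.spot_in(im,q)])
        except Exception as e: print(q,e)
E
```

```text
pics
t 0.0
q [ 1.03    0.0534  1.6143  0.      1.476  -0.119 ]
tool_pos [0.2555 0.5696 0.1996]
tool_rot [-6.5750e-01 -3.0713e+00  3.0000e-03]
contact_force [ 0.0944  0.2981 -0.1004]
wrist_torque [0.0107 0.0214 0.0135]
opening 0.0855
scene [[514.6771437451143, 0.0, 316.93355919891013], [0.0, 514.6771437451143, 202.00978407091642], [0.0, 0.0, 1.0]] [-0.158  1.023  0.907]
float [([303.0, 303.0, 352.0, 352.0], 0.75), ([334.0, 190.0, 359.0, 202.0], 0.63), ([238.0, 274.0, 268.0, 309.0], 0.63)]
tray_floor [([306.0, 232.0, 314.0, 260.0], 0.42)]
rack_rest [([321.0, 158.0, 400.0, 223.0], 0.89)]
rack_edge [([324.0, 162.0, 397.0, 221.0], 0.64)]
float_mid [([307.0, 306.0, 353.0, 353.0], 0.86), ([240.0, 272.0, 266.0, 310.0], 0.55), ([334.0, 189.0, 363.0, 201.0], 0.47)]
control_vial [([336.0, 184.0, 366.0, 201.0], 0.53)]
sample_cup []
timer [([208.0, 250.0, 241.0, 274.0], 0.85), ([337.0, 183.0, 363.0, 201.0], 0.5)]
side [[431.92467889345687, 0.0, 316.73313349101886], [0.0, 431.92467889345687, 201.14642055253609], [0.0, 0.0, 1.0]] [0.869 0.773 0.88 ]
float [([246.0, 155.0, 278.0, 192.0], 0.98), ([410.0, 217.0, 451.0, 260.0], 0.96), ([287.0, 278.0, 296.0, 298.0], 0.49)]
tray_floor [([295.0, 228.0, 343.0, 265.0], 0.71)]
rack_rest [([211.0, 106.0, 296.0, 209.0], 0.72)]
rack_edge [([214.0, 105.0, 300.0, 212.0], 0.92)]
float_mid [([349.0, 264.0, 402.0, 304.0], 0.78), ([246.0, 153.0, 276.0, 191.0], 0.75)]
control_vial [([288.0, 278.0, 293.0, 295.0], 0.64)]
sample_cup [([241.0, 229.0, 266.0, 263.0], 0.79)]
timer [([305.0, 298.0, 341.0, 331.0], 0.86)]
```

View pics/scene0.png

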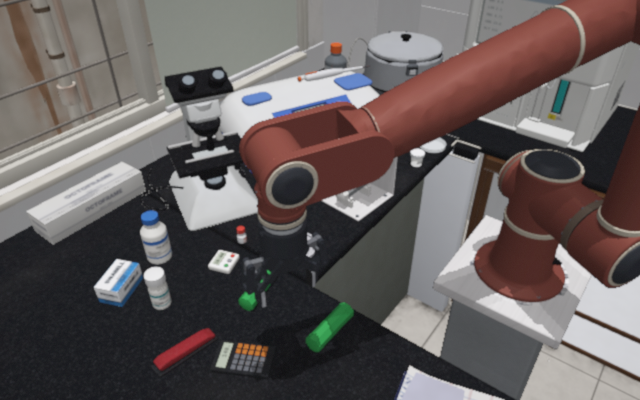

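View pics/side0.png

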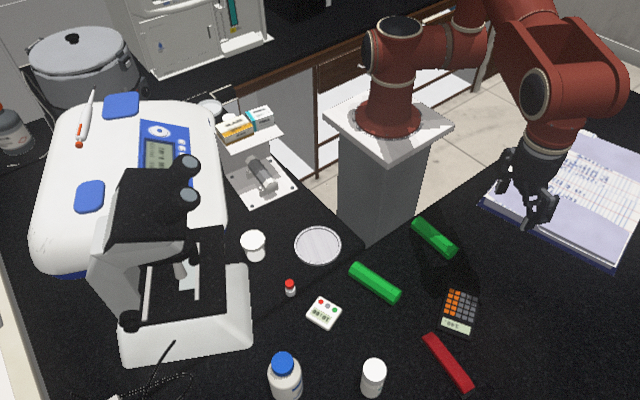

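Side view: grey/white float in the rack at (262,172). It could be confused with the two green bars at (433,237) and (375,283), and the white bottle at (373,377). Tray is at (318,245), cup (253,245), vial (290,287), timer (322,312). I choose the grey one in the rack and check it in a close crop.

```bash
python3 - <<'E'
from h import *
a=cv2.imread('pics/side0.png')
cv2.imwrite('pics/side0crop.png',cv2.resize(a[90:280,190:360],None,fx=4.4,fy=3.15*1,interpolation=cv2.INTER_CUBIC) if 0 else cv2.resize(a[95:225,195:335],None,fx=4.5,fy=4.5,interpolation=cv2.INTER_CUBIC))
E
```

```text
(no output)
```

View pics/side0crop.png

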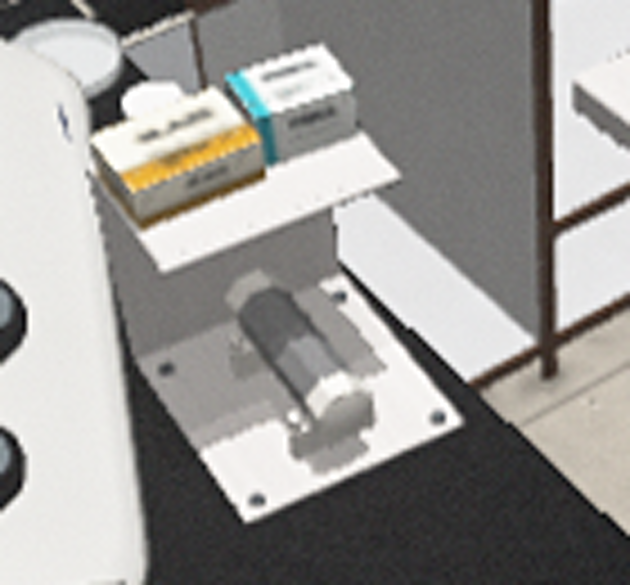

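```bash
python3 - <<'E'
from h import *
im=ctrl.get_image('side')
P=[ray_z(im,u,.006) for u in [(250.1,210.6),(297.7,188.3)]]
print('plate front',np.round(P,4), np.linalg.norm(P[0]-P[1]))
m=(P[0]+P[1])/2; e=P[1]-P[0]; e/=np.linalg.norm(e)
xr=np.array([e[1],-e[0],0]); 
S=[ray_z(im,u,.155) for u in [(231.7,155.2),(283.9,134.6)]]
print('shelf',np.round(S,4),np.linalg.norm(S[0]-S[1]))
for s in(1,-1):
    print('xdir',s*xr,'rest',m+s*xr*.07, 'yaw',np.degrees(np.arctan2(s*xr[1],s*xr[0])))
sm=(S[0]+S[1])/2; print('shelf mid',sm)
g=cv2.cvtColor(im['color'],cv2.COLOR_RGB2HSV)
a=im['color'][220:275,285:350][:,:,::-1]; cv2.imwrite('pics/tray.png',cv2.resize(a,None,fx=8,fy=8))
E
```

```text
plate front [[0.5672 0.069  0.006 ]
 [0.4203 0.082  0.006 ]] 0.14751526571588233
shelf [[0.559  0.0063 0.155 ]
 [0.4124 0.0225 0.155 ]] 0.14749085477451324
xdir [0.08823452 0.99609973 0.        ] rest [0.49990628 0.14524832 0.006     ] yaw 84.93795151973167
xdir [-0.08823452 -0.99609973 -0.        ] rest [0.48755345 0.00579435 0.006     ] yaw -95.06204848026834
shelf mid [0.48572253 0.01443969 0.155     ]
```

View pics/tray.png

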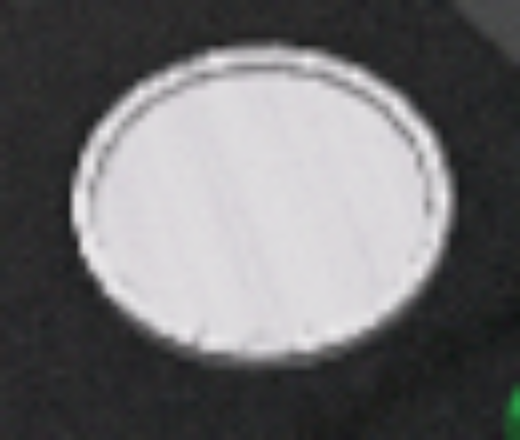

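```bash
python3 - <<'E'
from h import *
from scipy.spatial.transform import Rotation as Ro
im=ctrl.get_image('side')
print('tray',ray_z(im,(317.9,245.4),.009))
for n,u in dict(cup=(253,260),vial=(290,296),timer=(322,316)).items(): print(n,ray_z(im,u,0).round(3))
o=ctrl.get_obs(); R=Ro.from_rotvec(o['tool_rot']).as_matrix(); print(R.round(3))
w=ctrl.get_image('wrist'); print(w['T_tool_cam'].round(3)); cv2.imwrite('pics/w0.png',w['color'][:,:,::-1])
y=R[:,1]; print('tool y yaw',np.degrees(np.arctan2(y[1],y[0])))
# float ends crop overlay: project model of float in side
r=np.array([.487,.005,.048])
for yaw in(-95,-96.3):
  xd=np.array([np.cos(np.radians(yaw)),np.sin(np.radians(yaw)),0])
  for s in(-.065,.065,-.014): print(yaw,s,proj(im,r+s*xd+(0 if abs(s)>.02 else np.array([0,0,.107]))))
E
```

```text
tray [0.49635256 0.27198412 0.009     ]
cup [0.643 0.203 0.   ]
vial [0.629 0.339 0.   ]
timer [0.602 0.423 0.   ]
[[-0.912  0.409 -0.   ]
 [ 0.409  0.912 -0.   ]
 [ 0.    -0.    -1.   ]]
[[-0.    -0.962 -0.274  0.07 ]
 [ 1.     0.    -0.001 -0.   ]
 [ 0.001 -0.274  0.962 -0.173]
 [ 0.     0.     0.     1.   ]]
tool y yaw 65.83229945627563
-95 -0.065 [272.12684044 187.20738765]
-95 0.065 [249.9656784  159.26006079]
-95 -0.014 [258.51238893 145.99634349]
-96.3 -0.065 [271.63562776 187.42692454]
-96.3 0.065 [250.43608415 159.06543698]
-96.3 -0.014 [258.40031447 146.0417495 ]
```

>>> {"api": "step_arm", "payload": {"moves": [[1,0.03,-0.045,0,-9],[1,0.03,-0.045,0,-9],[1,0.03,-0.045,0,-9],[1,0.03,-0.045,0,-9],[1,0.03,-0.045,0,-9],[1,0.03,-0.045,0,-9],[1,0.03,-0.045,0,-9],[1,0.03,-0.045,0,-9],[1,0,0,0,0]]}}

```text
t: 2.17
tool_pos: [0.5015, 0.199, 0.2023]
tool_rot: [2.376, 2.05, 0.007]
contact_force: [0.5, 0.3, 0.4]
opening: 0.0852
```

```bash
python3 - <<'E'
from h import *
from scipy.spatial.transform import Rotation as Ro
o=st();R=Ro.from_rotvec(o['tool_rot']).as_matrix();print(np.degrees(np.arctan2(R[1,1],R[0,1])))
snap('wrist','w1');snap('side','s1');snap('scene','c1')
E
```

```text
t 2.175
q [ 2.4040e-01 -1.5750e-01  1.8128e+00 -1.2000e-03  1.4810e+00  3.8740e-01]
tool_pos [0.5015 0.199  0.2023]
tool_rot [2.3758 2.0502 0.0066]
contact_force [0.55   0.2727 0.3794]
wrist_torque [ 0.0447  0.02   -0.0216]
opening 0.0852
-8.41603430719377
```

View pics/w1.png

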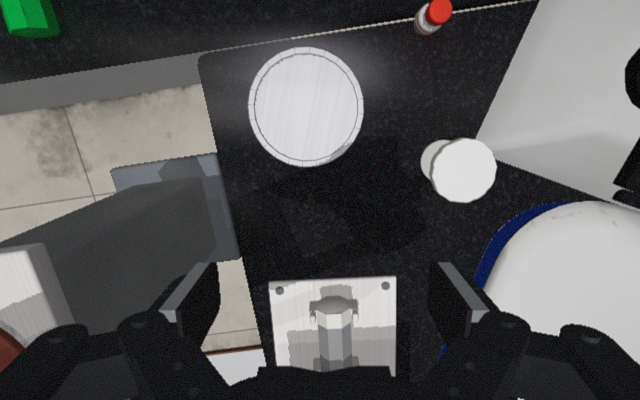

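View pics/s1.png

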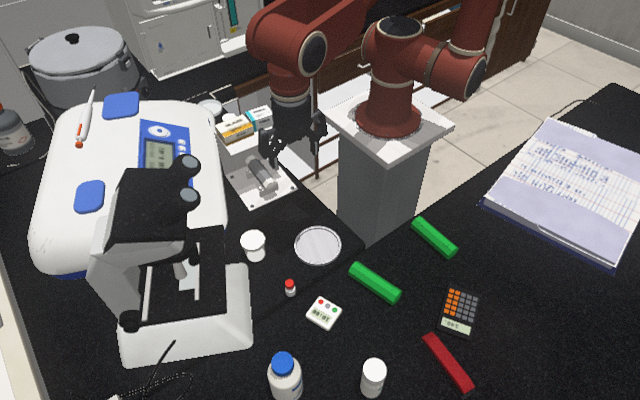

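View pics/c1.png

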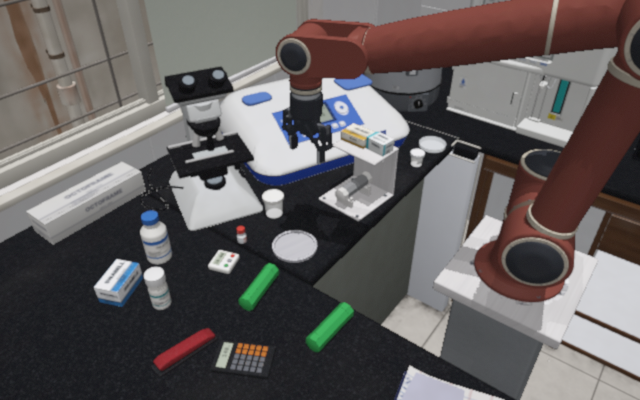

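```bash
cat >> h.py <<'E'
from scipy.spatial.transform import Rotation as Ro
def wsnap(tag):
    o=ctrl.get_obs(); im=snap('wrist',tag)
    T=np.eye(4);T[:3,:3]=Ro.from_rotvec(o['tool_rot']).as_matrix();T[:3,3]=o['tool_pos']
    C=np.linalg.inv(T@im['T_tool_cam']); im['R']=C[:3,:3]; im['t']=C[:3,3]; return im
E
python3 - <<'E'
from h import *
im=wsnap('w1b')
P=[ray_z(im,u,.006) for u in [(268,282),(397,276)]]; print(np.round(P,4),np.linalg.norm(P[0]-P[1]))
e=P[0]-P[1]; yaw=np.degrees(np.arctan2(e[1],e[0]))+90; print(yaw); xd=np.array([np.cos(np.radians(yaw)),np.sin(np.radians(yaw)),0]);
print('rest',(P[0]+P[1])/2+.07*xd)
# tray ellipse
g=cv2.cvtColor(im['color'],cv2.COLOR_RGB2GRAY); b=(g[30:185,230:385]>120).astype(np.uint8)
cs,_=cv2.findContours(b,cv2.RETR_EXTERNAL,cv2.CHAIN_APPROX_NONE); c=max(cs,key=cv2.contourArea); E=cv2.fitEllipse(c); print(E)
print('tray',ray_z(im,(E[0][0]+230,E[0][1]+30),.009))
a=cv2.imread('pics/w1b.png')[260:380,250:420];cv2.imwrite('pics/w1c.png',cv2.resize(a,None,fx=4.5,fy=4.5,interpolation=cv2.INTER_CUBIC))
E
```

```text
[[0.418  0.0843 0.006 ]
 [0.5675 0.0706 0.006 ]] 0.1501620303521934
264.74867900375295
rest [0.48636024 0.00775738 0.006     ]
((78.39627075195312, 79.43052673339844), (114.27621459960938, 118.62416076660156), 173.89710998535156)
tray [0.49407725 0.26937415 0.009     ]
```

View pics/w1c.png

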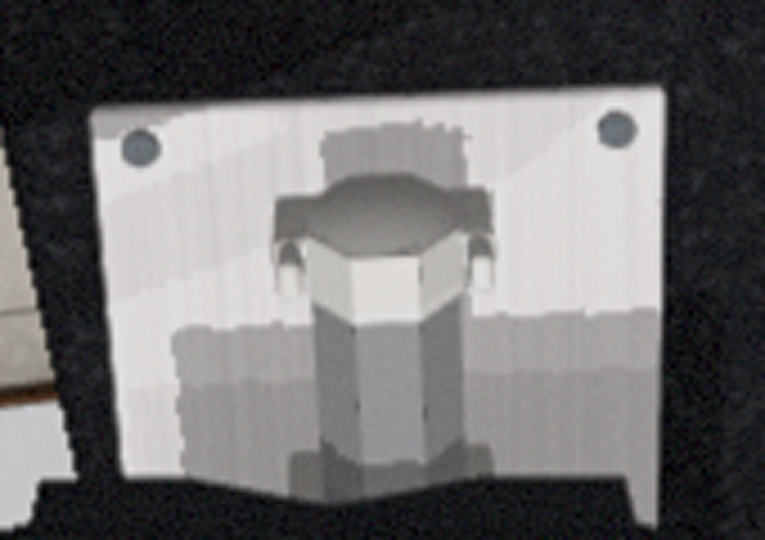

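>>> {"api": "step_arm", "payload": {"moves": [[1,-0.001,-0.026,-0.03,3.2],[1,-0.001,-0.026,-0.045,0],[1,0,0,-0.05,0],[1,0,0,-0.035,0],[1,0,0,-0.01,0],[1,0,0,0,0]]}}

```text
t: 3.12
tool_pos: [0.495, 0.1579, 0.031]
tool_rot: [2.288, 2.146, 0.017]
contact_force: [0.0, -0.2, -0.3]
opening: 0.0854
```

```bash
python3 - <<'E'
from h import *
o=st();R=Ro.from_rotvec(o['tool_rot']).as_matrix();print(np.degrees(np.arctan2(R[1,1],R[0,1])))
snap('scene','c2'); snap('side','s2'); wsnap('w2')
a=[cv2.imread('pics/c2.png')[60:300,240:560],cv2.imread('pics/s2.png')[60:300,160:480]]
cv2.imwrite('pics/m2.png',cv2.resize(np.hstack(a),None,fx=1.25,fy=1.25))
E
```

```text
t 3.125
q [ 0.1643 -0.0362  2.0021  0.0022  1.1642  0.2274]
tool_pos [0.495  0.1579 0.031 ]
tool_rot [2.2879 2.1461 0.0167]
contact_force [ 0.0264 -0.2341 -0.2707]
wrist_torque [0.0258 0.0156 0.0334]
opening 0.0854
-3.6654896571627127
```

View pics/m2.png

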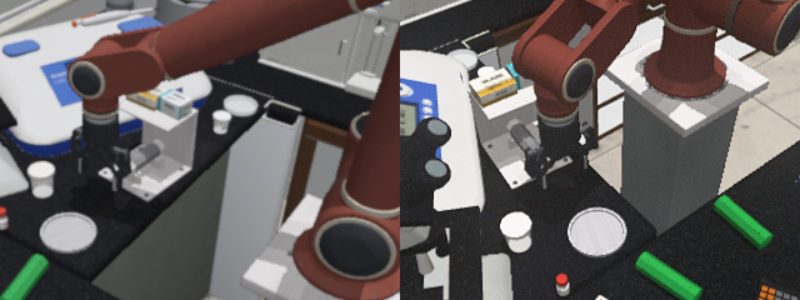

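View pics/w2.png

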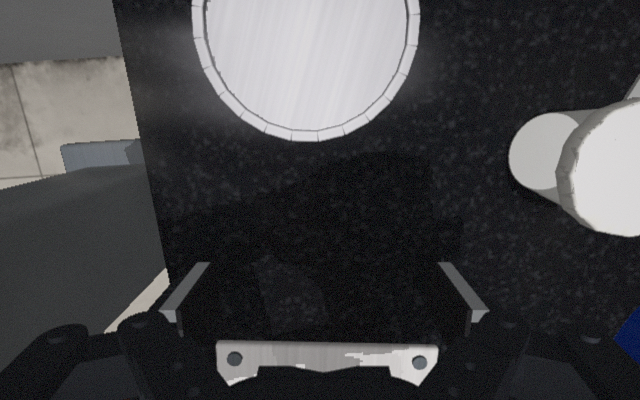

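```bash
python3 - <<'E'
from h import *
im=ctrl.get_image('scene')
for z in np.arange(.03,.4,.03): print(round(z,2),proj(im,(.495,.158,z)).round(1))
r=np.array([.4865,.0075,0]);x=np.array([-.0915,-.9958,0]);y=np.array([.9958,-.0915,0])
# box front top edges: print shelf pts
for s in(-.014,.02): 
  for l in(-.075,.075):
    for z in(.155,.2,.22,.25): print(s,l,z,proj(im,r+s*x+l*y+[0,0,z]).round(1))
a=im['color'][90:190,290:410,::-1];cv2.imwrite('pics/c2c.png',cv2.resize(a,None,fx=6,fy=6,interpolation=cv2.INTER_CUBIC))
E
```

```text
0.03 [318.5 216.2]
0.06 [318.5 207.5]
0.09 [318.5 198.5]
0.12 [318.4 189.3]
0.15 [318.4 179.9]
0.18 [318.4 170.1]
0.21 [318.3 160.1]
0.24 [318.3 149.8]
0.27 [318.2 139.3]
0.3 [318.2 128.4]
0.33 [318.1 117.1]
0.36 [318.1 105.5]
0.39 [318.   93.6]
-0.014 -0.075 0.155 [372.6 166.3]
-0.014 -0.075 0.2 [373.7 151.8]
-0.014 -0.075 0.22 [374.2 145.2]
-0.014 -0.075 0.25 [374.9 134.9]
-0.014 0.075 0.155 [329.9 146.6]
-0.014 0.075 0.2 [330.1 132.5]
-0.014 0.075 0.22 [330.2 126.1]
-0.014 0.075 0.25 [330.3 116.2]
0.02 -0.075 0.155 [380.4 161.1]
0.02 -0.075 0.2 [381.6 146.7]
0.02 -0.075 0.22 [382.1 140.1]
0.02 -0.075 0.25 [383. 130.]
0.02 0.075 0.155 [337.8 141.9]
0.02 0.075 0.2 [338.1 127.9]
0.02 0.075 0.22 [338.3 121.5]
0.02 0.075 0.25 [338.5 111.8]
```

View pics/c2c.png

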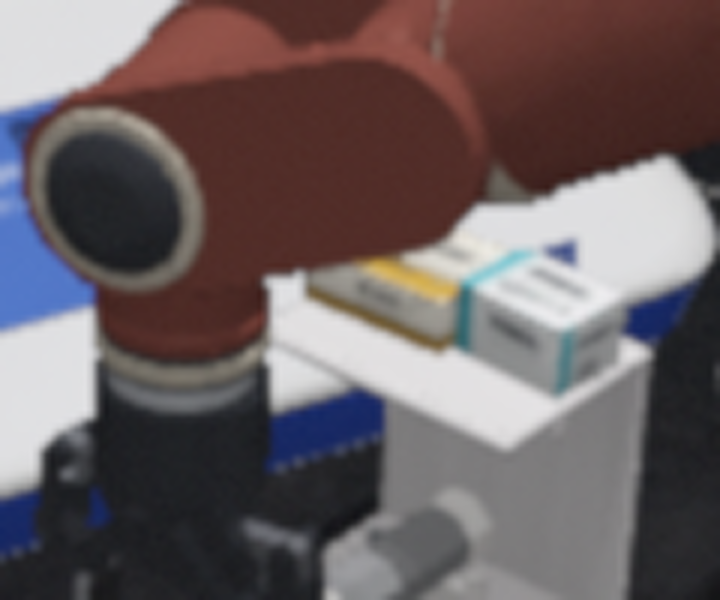

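>>> {"api": "step_arm", "payload": {"moves": [[1,-0.001,-0.04,0,-1.5],[1,-0.001,-0.03,0,0],[1,0,0,0,0]]}}

```text
t: 3.7
tool_pos: [0.4986, 0.0866, 0.038]
tool_rot: [2.31, 2.11, 0.033]
contact_force: [-0.7, 0.6, 0.9]
opening: 0.0852
```

```bash
python3 - <<'E'
from h import *
o=st();R=Ro.from_rotvec(o['tool_rot']).as_matrix();print(np.degrees(np.arctan2(R[1,1],R[0,1])))
p=o['tool_pos']-np.array([.4865,.0075,0]); x=np.array([-.0915,-.9958,0]);y=np.array([.9958,-.0915,0]); print('s,l',p@x,p@y)
snap('scene','c3'); snap('side','s3')
a=[cv2.imread('pics/c3.png')[80:230,270:430],cv2.imread('pics/s3.png')[80:230,200:360]]
cv2.imwrite('pics/m3.png',cv2.resize(np.hstack(a),None,fx=2.5,fy=2.5,interpolation=cv2.INTER_CUBIC))
E
```

```text
t 3.7
q [ 0.0223 -0.0895  2.0397  0.0044  1.1672  0.1112]
tool_pos [0.4986 0.0866 0.038 ]
tool_rot [2.3101 2.1098 0.0326]
contact_force [-0.7467  0.6167  0.8941]
wrist_torque [-0.0279  0.0371 -0.0263]
opening 0.0852
-5.193150162794062
s,l -0.0798768813175986 0.004854805554339258
```

View pics/m3.png

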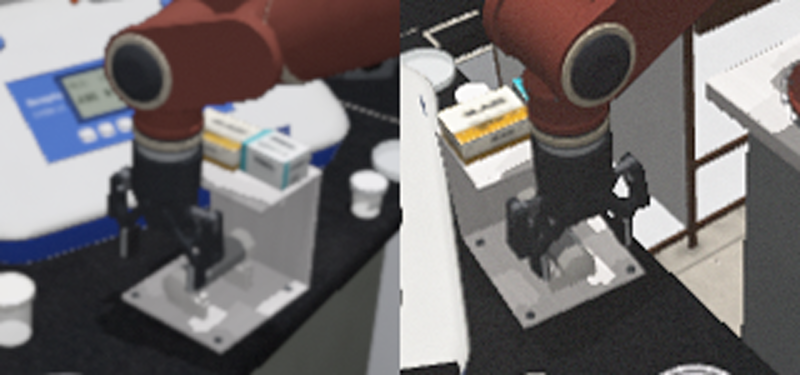

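>>> {"api": "step_arm", "payload": {"moves": [[1,-0.005,0,-0.008,0],[1,-0.001,-0.01,0,0],[1,-0.001,-0.009,0,0],[1,0,0,0,0]]}}

```text
t: 4.3
tool_pos: [0.4909, 0.0696, 0.0293]
tool_rot: [2.306, 2.116, 0.033]
contact_force: [0.9, 0.2, 0.7]
opening: 0.0854
```

```bash
cat >> h.py <<'E'
def sl():
    o=st();R=Ro.from_rotvec(o['tool_rot']).as_matrix();print('yaw',np.degrees(np.arctan2(R[1,1],R[0,1])),'toolz',R[:,2].round(3))
    p=o['tool_pos']-np.array([.4865,.0075,0]); x=np.array([-.0915,-.9958,0]);y=np.array([.9958,-.0915,0]); print('s,l',p@x,p@y)
E
python3 - <<'E'
from h import *
sl()
snap('side','s4'); snap('scene','c4');wsnap('w4')
a=[cv2.imread('pics/c4.png')[80:230,270:430],cv2.imread('pics/s4.png')[80:230,200:360]]
cv2.imwrite('pics/m4.png',cv2.resize(np.hstack(a),None,fx=2.5,fy=2.5,interpolation=cv2.INTER_CUBIC))
E
```

```text
t 4.3
q [-0.013  -0.1021  2.0678  0.0062  1.1524  0.0702]
tool_pos [0.4909 0.0696 0.0293]
tool_rot [2.3056 2.116  0.0329]
contact_force [0.8556 0.1811 0.6915]
wrist_torque [-0.0188  0.0211  0.0067]
opening 0.0854
yaw -4.91541937699526 toolz [ 0.024  0.005 -1.   ]
s,l -0.062217833624771623 -0.001291085130044749
```

View pics/m4.png

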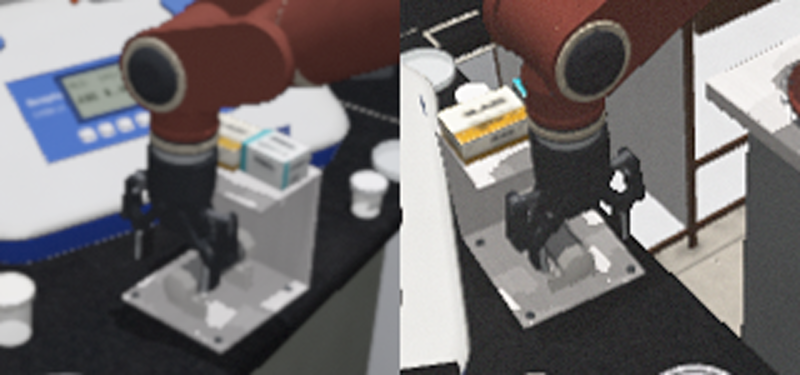

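View pics/w4.png

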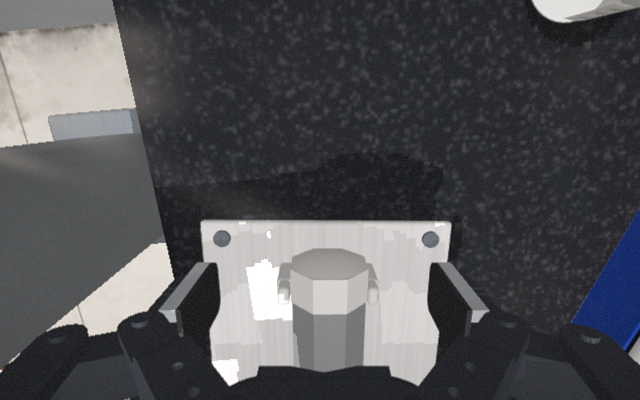

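>>> {"api": "step_arm", "payload": {"moves": [[1,0,-0.004,0,0],[0,0,0,0,0],[0,0,0,0,0],[0,0,0,0,0],[0,0,0,0,0],[0,0,0,0,0],[0,0,0,0,0]], "newtons": 90}}

```text
t: 5.32
tool_pos: [0.4944, 0.0658, 0.0341]
tool_rot: [2.302, 2.114, 0.039]
contact_force: [-0.3, 1.1, -0.8]
opening: 0.0079
```

```bash
python3 - <<'E'
from h import *
sl()
wsnap('w5')
E
```

```text
t 5.325
q [-0.0206 -0.1063  2.0626  0.0061  1.1561  0.062 ]
tool_pos [0.4944 0.0658 0.0341]
tool_rot [2.3017 2.1141 0.039 ]
contact_force [-0.294   1.1114 -0.8338]
wrist_torque [ 0.1866  0.0858 -0.0713]
opening 0.0079
yaw -4.870819052256739 toolz [ 0.029  0.005 -1.   ]
s,l -0.05876955483176431 0.0025418139360273177
```

View pics/w5.png

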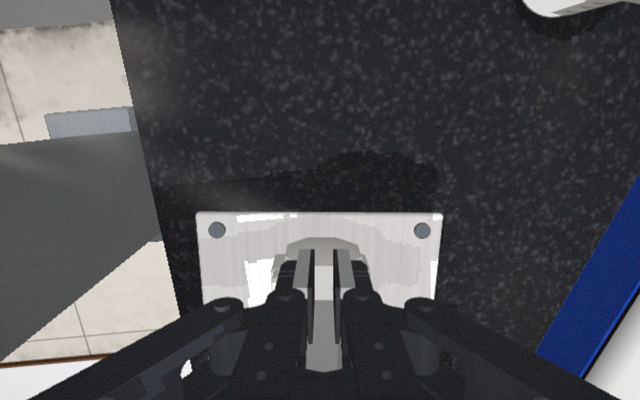

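```bash
python3 - <<'E'
from h import *
im=wsnap('w6'); print(im['camera_matrix'].round(1).tolist()); o=ctrl.get_obs(); R=Ro.from_rotvec(o['tool_rot']).as_matrix(); p=o['tool_pos']
T=im['T_tool_cam']; print(T.round(4).tolist())
for d in [(0,0,0),(.0,.004,0),(0,0,-.019),(0,0,-.04),(.011,0,0),(-.011,0,0),(.011,.04,0),(.011,.04,-.013),(0,.04,-.013)]:
  print(d,proj(im,p+R@np.array(d)).round(1))
r=np.array([.4865,.0075,0]);x=np.array([-.0915,-.9958,0]);y=np.array([.9958,-.0915,0])
for s,l,z in [(-.07,-.075,.006),(-.07,.075,.006),(-.065,0,.048),(-.062,.0075,.066),(-.062,-.0075,.066),(-.062,.018,.0555)]: print(s,l,z,proj(im,r+s*x+l*y+[0,0,z]).round(1))
a=im['color'][190:390,200:440,::-1]; cv2.imwrite('pics/w6c.png',cv2.resize(a,None,fx=3,fy=3,interpolation=cv2.INTER_CUBIC))
E
```

```text
[[350.9, 0.0, 323.4], [0.0, 350.9, 205.7], [0.0, 0.0, 1.0]]
[[-0.0001, -0.9615, -0.2747, 0.0693], [1.0, -0.0002, 0.0002, -0.0008], [-0.0002, -0.2747, 0.9615, -0.173], [0.0, 0.0, 0.0, 1.0]]
(0, 0, 0) [324.8 241.8]
(0.0, 0.004, 0) [332.4 241.8]
(0, 0, -0.019) [325.  256.7]
(0, 0, -0.04) [325.2 277.5]
(0.011, 0, 0) [324.8 222. ]
(-0.011, 0, 0) [324.8 260.9]
(0.011, 0.04, 0) [401.8 222. ]
(0.011, 0.04, -0.013) [407.6 230.6]
(0, 0.04, -0.013) [406.1 251.6]
-0.07 -0.075 0.006 [192.1 207.3]
-0.07 0.075 0.006 [443.6 206.9]
-0.065 0 0.048 [320.6 240.5]
-0.062 0.0075 0.066 [338.6 261.7]
-0.062 -0.0075 0.066 [304.3 261.9]
-0.062 0.018 0.0555 [359.4 252.1]
```

View pics/w6c.png

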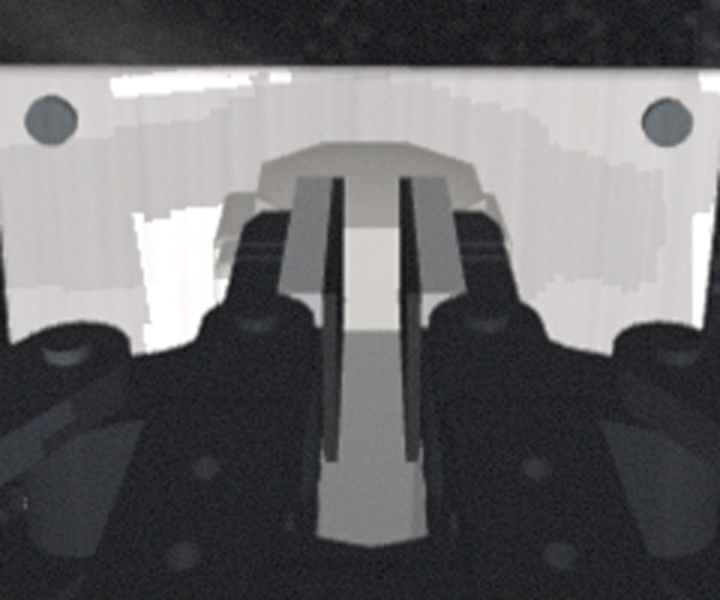

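```bash
python3 - <<'E'
from h import *
o=ctrl.get_obs();p=o['tool_pos'];R=Ro.from_rotvec(o['tool_rot']).as_matrix()
out=[]
for n,b in (('scene',(110,290)),('side',(110,210))):
    im=snap(n,n+'7'); k=6; a=cv2.resize(im['color'][b[0]:b[0]+95,b[1]:b[1]+65+0,::-1],None,fx=k,fy=k,interpolation=cv2.INTER_CUBIC)
    for d,c in ((0,(0,0,255)),(-.019,(0,255,0)),(-.03,(255,0,0))):
        u=proj(im,p+R@np.array([0,0,d])); cv2.circle(a,(int((u[0]-b[1])*k),int((u[1]-b[0])*k)),4,c,-1); print(n,u)
    out.append(a)
cv2.imwrite('pics/m7.png',np.hstack(out))
E
```

```text
scene [338.36641989 198.66703251]
scene [338.68669712 193.29528542]
scene [338.87452432 190.1450138 ]
side [271.26808127 190.26229197]
side [270.74481716 185.25858234]
side [270.43599842 182.3055052 ]
```

View pics/m7.png

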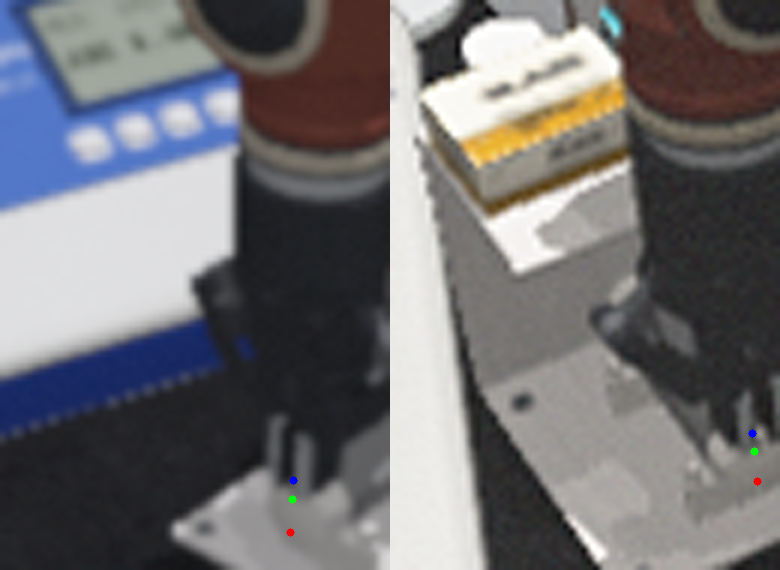

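>>> {"api": "step_arm", "payload": {"moves": [[1,0,0,0.004,0],[1,0,0,0,0],[1,0,0,0,0],[1,0,0,0,0],[1,0,0,0,0],[1,-0.003,0.001,-0.018,0],[1,0,0,-0.018,0],[1,0,0,0,0]]}}

```text
t: 6.52
tool_pos: [0.4894, 0.0673, -0.0019]
tool_rot: [2.303, 2.116, 0.037]
contact_force: [1.0, -0.3, 0.2]
opening: 0.0853
```

```bash
python3 - <<'E'
from h import *
sl()
im=wsnap('w8')
E
```

```text
t 6.525
q [-0.0179 -0.058   2.0871  0.0068  1.0858  0.0633]
tool_pos [ 0.4894  0.0673 -0.0019]
tool_rot [2.3026 2.1162 0.0367]
contact_force [ 0.9601 -0.3205  0.2001]
wrist_torque [ 0.0003  0.0187 -0.031 ]
opening 0.0853
yaw -4.836710763064628 toolz [ 0.027  0.006 -1.   ]
s,l -0.05982940725652918 -0.002538382878143118
```

View pics/w8.png

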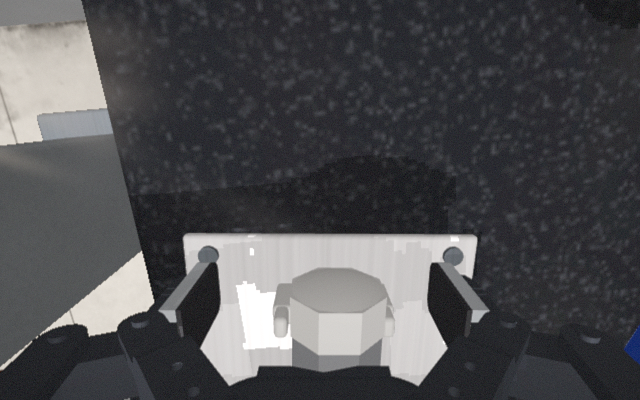

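>>> {"api": "step_arm", "payload": {"moves": [[1,0.004,-0.002,0,0],[0.3,0,0,0,0],[0,0,0,0,0],[0,0,0,0,0],[0,0,0,0,0],[0,0,0,0,0]], "newtons": 90}}

```text
t: 7.32
tool_pos: [0.496, 0.0652, 0.001]
tool_rot: [2.3, 2.114, 0.042]
contact_force: [0.8, -0.3, -0.8]
opening: 0.0343
```

```bash
python3 - <<'E'
from h import *
sl()
im=wsnap('w9')
E
```

```text
t 7.325
q [-0.0221 -0.0511  2.0749  0.0071  1.0864  0.0591]
tool_pos [0.496  0.0652 0.001 ]
tool_rot [2.3002 2.1139 0.0422]
contact_force [ 0.8234 -0.3054 -0.8132]
wrist_torque [-0.0347  0.0249 -0.0094]
opening 0.0343
yaw -4.8396912054829295 toolz [ 0.032  0.006 -0.999]
s,l -0.05834049618151318 0.004223384805633856
```

View pics/w9.png

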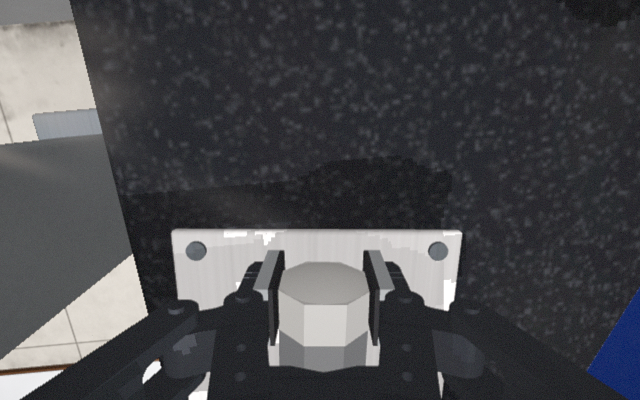

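>>> {"api": "step_arm", "payload": {"moves": [[0,0,0,0.004,0],[0,0,0,0.004,0],[0,0,0,0.004,0],[0,0,0,0,0],[0,0,0,0,0]], "newtons": 110}}

```text
t: 8.0
tool_pos: [0.4932, 0.0659, 0.0111]
tool_rot: [2.305, 2.116, 0.038]
contact_force: [2.0, -0.2, -5.2]
opening: 0.0336
```

```bash
python3 - <<'E'
from h import *
sl()
snap('side','s10');snap('scene','c10');wsnap('w10')
a=[cv2.imread('pics/c10.png')[110:220,300:420],cv2.imread('pics/s10.png')[110:220,210:330]]
cv2.imwrite('pics/m10.png',cv2.resize(np.hstack(a),None,fx=3.2,fy=3.2,interpolation=cv2.INTER_CUBIC))
E
```

```text
t 8.0
q [-0.022  -0.071   2.0739  0.0091  1.1126  0.0594]
tool_pos [0.4932 0.0659 0.0111]
tool_rot [2.305  2.1163 0.0383]
contact_force [ 2.0477 -0.1688 -5.2223]
wrist_torque [ 0.3875 -0.0023 -0.0144]
opening 0.0336
yaw -4.8946402941143345 toolz [ 0.026  0.008 -1.   ]
s,l -0.058739702186996035 0.0013206093631390958
```

View pics/m10.png

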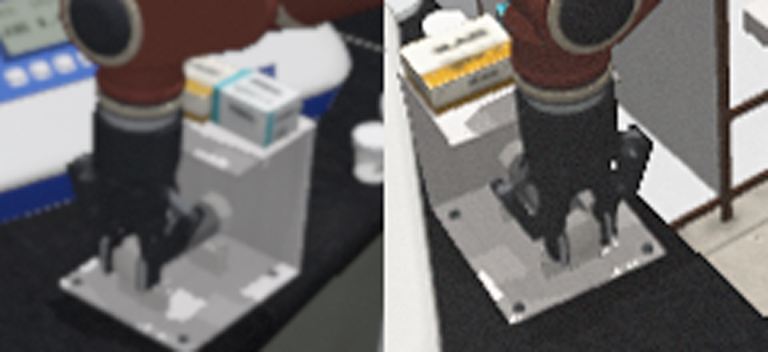

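>>> {"api": "step_arm", "payload": {"moves": [[0,0,0,0.01,0],[0,0,0,0.01,0],[0,0.001,0.012,0,0],[0,0.002,0.02,0,0],[0,0.002,0.02,0,0],[0,0.002,0.02,0,0],[0,0.002,0.02,0,0],[0,0.002,0.02,0,0],[0,0,0.02,0.01,0],[0,0,0.01,0.02,0],[0,0,0,0.03,0],[0,0,0,0,0],[0,0,0,0,0]]}}

```text
t: 9.78
tool_pos: [0.5034, 0.2202, 0.0937]
tool_rot: [2.303, 2.12, 0.044]
contact_force: [0.4, 0.0, -4.2]
opening: 0.0335
```

```bash
python3 - <<'E'
from h import *
sl()
snap('side','s11');snap('scene','c11');wsnap('w11')
a=[cv2.imread('pics/c11.png')[80:250,260:420],cv2.imread('pics/s11.png')[80:250,210:370]]
cv2.imwrite('pics/m11.png',cv2.resize(np.hstack(a),None,fx=2.5,fy=2.5,interpolation=cv2.INTER_CUBIC))
E
```

```text
t 9.775
q [ 0.2751 -0.0585  1.9087  0.0033  1.2613  0.357 ]
tool_pos [0.5034 0.2202 0.0937]
tool_rot [2.3034 2.12   0.0443]
contact_force [ 0.3892  0.0432 -4.2469]
wrist_torque [ 0.4118  0.0252 -0.0358]
opening 0.0335
yaw -4.759827157293859 toolz [ 0.028  0.011 -1.   ]
s,l -0.21333231886936 -0.002640780981093421
```

View pics/m11.png

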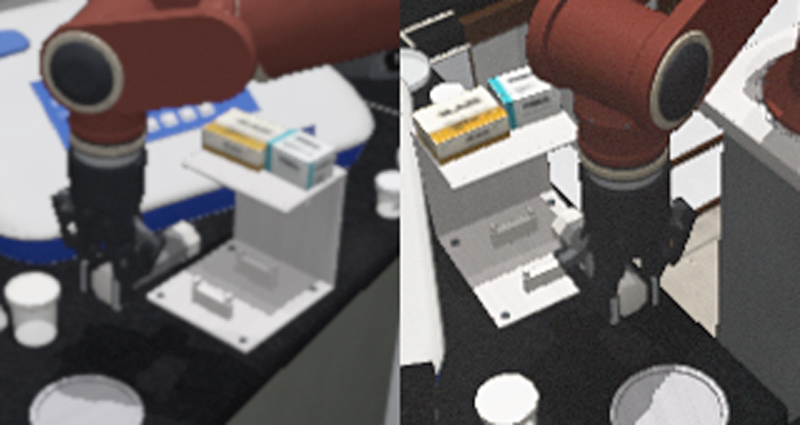

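View pics/w11.png

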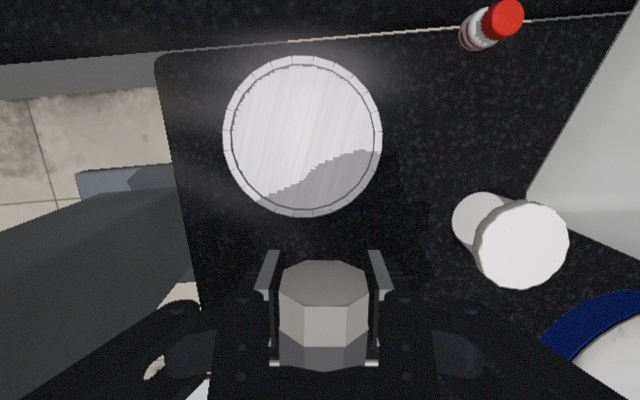

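The wrist moment (0.41 N·m, against about 0.1 expected if the gripped end were heavy) says the far end holds the ballast. I'll raise the float and ease the grip so it swings down heavy end first.

>>> {"api": "step_arm", "payload": {"moves": [[0,0,0,0.02,0],[0,0,-0.01,0.02,0],[0,0,-0.01,0.02,0],[0,0,0,0,0]], "newtons": 60}}

```text
t: 10.42
tool_pos: [0.5031, 0.1987, 0.1565]
tool_rot: [2.305, 2.119, 0.042]
contact_force: [0.5, 1.0, -4.1]
opening: 0.0336
```

>>> {"api": "step_arm", "payload": {"moves": [[0,0,0,0,0],[0,0,0,0,0]], "newtons": 40}}

```text
t: 10.68
tool_pos: [0.5024, 0.1989, 0.1555]
tool_rot: [2.306, 2.119, 0.04]
contact_force: [0.7, 0.3, -5.1]
opening: 0.0337
```

```bash
python3 - <<'E'
from h import *
sl()
E
```

```text
t 10.675
q [ 0.2367 -0.1389  1.8752  0.0046  1.3785  0.3202]
tool_pos [0.5024 0.1989 0.1555]
tool_rot [2.3062 2.1195 0.0402]
contact_force [ 0.7472  0.258  -5.1378]
wrist_torque [ 0.372   0.0128 -0.0376]
opening 0.0337
yaw -4.841576382811206 toolz [ 0.025  0.011 -1.   ]
s,l -0.19208287993416465 -0.0016599231094955246
```

>>> {"api": "step_arm", "payload": {"moves": [[0,0,0,0,0],[0,0,0,0,0]], "newtons": 28}}

```text
t: 10.92
tool_pos: [0.5015, 0.1991, 0.1539]
tool_rot: [2.307, 2.121, 0.036]
contact_force: [0.0, 0.2, -4.4]
opening: 0.0338
```

```bash
python3 - <<'E'
from h import *
sl()
E
```

```text
t 10.925
q [ 0.2374 -0.1375  1.8767  0.0047  1.3784  0.3204]
tool_pos [0.5015 0.1991 0.1539]
tool_rot [2.3069 2.1211 0.0364]
contact_force [ 0.0435  0.1989 -4.3926]
wrist_torque [ 0.4174 -0.0231  0.0599]
opening 0.0338
yaw -4.812332318261366 toolz [ 0.022  0.01  -1.   ]
s,l -0.19220503162377947 -0.002640993090673076
```

>>> {"api": "step_arm", "payload": {"moves": [[0,0,0,0,0],[0,0,0,0,0],[0,0,0,0,0]], "newtons": 20}}

```text
t: 11.3
tool_pos: [0.5011, 0.1992, 0.1532]
tool_rot: [2.307, 2.122, 0.035]
contact_force: [0.3, 0.7, -4.9]
opening: 0.0334
```

```bash
python3 - <<'E'
from h import *
sl()
snap('side','s12');snap('scene','c12');wsnap('w12')
a=[cv2.imread('pics/c12.png')[60:230,260:420],cv2.imread('pics/s12.png')[60:230,210:370]]
cv2.imwrite('pics/m12.png',cv2.resize(np.hstack(a),None,fx=2.5,fy=2.5,interpolation=cv2.INTER_CUBIC))
E
```

```text
t 11.3
q [ 0.2376 -0.1368  1.8772  0.0048  1.3783  0.3204]
tool_pos [0.5011 0.1992 0.1532]
tool_rot [2.3071 2.1217 0.035 ]
contact_force [ 0.2642  0.6616 -4.8616]
wrist_torque [0.3836 0.0027 0.0698]
opening 0.0334
yaw -4.80011188854972 toolz [ 0.021  0.01  -1.   ]
s,l -0.19225149287310137 -0.0029645923262471246
```

View pics/m12.png

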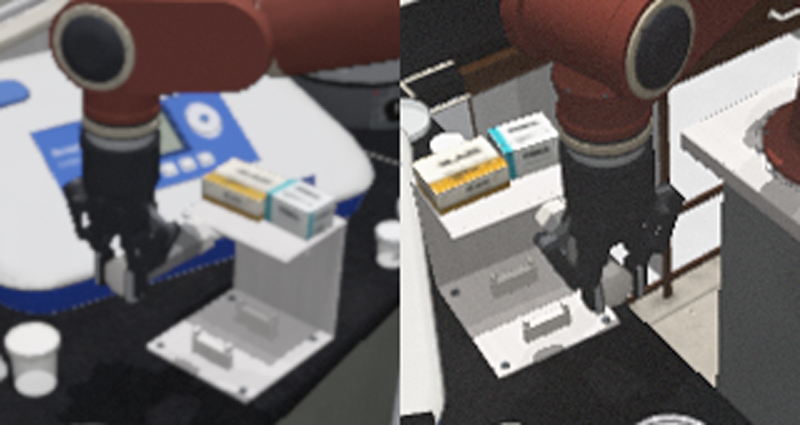

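View pics/w12.png

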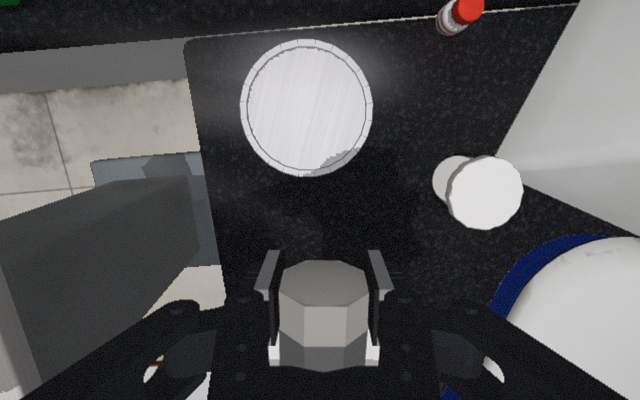

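>>> {"api": "step_arm", "payload": {"moves": [[0,0,-0.015,-0.02,0],[0,0,-0.015,-0.025,0],[0,0,0,-0.02,0],[0.37,0,0,0,0],[0.37,0,0,0,0]], "newtons": 20}}

```text
t: 12.08
tool_pos: [0.4993, 0.1647, 0.0825]
tool_rot: [2.308, 2.121, 0.029]
contact_force: [0.3, -0.3, -5.1]
opening: 0.034
```

```bash
python3 - <<'E'
from h import *
sl()
E
```

```text
t 12.075
q [ 0.1743 -0.096   1.9637  0.0047  1.2545  0.2574]
tool_pos [0.4993 0.1647 0.0825]
tool_rot [2.3083 2.121  0.0292]
contact_force [ 0.2547 -0.2623 -5.1372]
wrist_torque [ 0.41   -0.0517 -0.0152]
opening 0.034
yaw -4.847481854915863 toolz [ 0.018  0.008 -1.   ]
s,l -0.15767465949165846 -0.0015842502763999378
```

>>> {"api": "step_arm", "payload": {"moves": [[0.385,0,0,0.003,0],[0.385,0,0,0,0]]}}

```text
t: 12.32
tool_pos: [0.5004, 0.1647, 0.0873]
tool_rot: [2.307, 2.12, 0.033]
contact_force: [-0.2, 0.3, -5.0]
opening: 0.0334
```

```bash
python3 - <<'E'
from h import *
o=ctrl.get_obs();print(o['wrist_torque'],o['contact_force'],o['opening'],o['tool_pos'])
E
```

```text
[ 0.38804238 -0.032503   -0.03505035] [-0.22031743  0.30381185 -5.00624267] 0.03339223747482072 [0.50038197 0.16473108 0.0872698 ]
```

>>> {"api": "step_arm", "payload": {"moves": [[0.392,0,0,0,0],[0.392,0,0,0,0]]}}

```text
t: 12.58
tool_pos: [0.5011, 0.165, 0.0885]
tool_rot: [2.306, 2.12, 0.035]
contact_force: [-0.9, -0.9, -4.3]
opening: 0.0335
```

```bash
python3 - <<'E'
from h import *
o=ctrl.get_obs();print(o['wrist_torque'],o['contact_force'],o['opening'],o['tool_pos'])
E
```

```text
[ 0.46904525 -0.01198144  0.03646731] [-0.90370812 -0.89523076 -4.27159432] 0.0335107025904439 [0.50114618 0.16504855 0.08846827]
```

>>> {"api": "step_arm", "payload": {"moves": [[0.398,0,0,0,0],[0.398,0,0,0,0]]}}

```text
t: 12.82
tool_pos: [0.5012, 0.1652, 0.0887]
tool_rot: [2.305, 2.12, 0.036]
contact_force: [-0.0, 1.1, -4.8]
opening: 0.0347
```

```bash
python3 - <<'E'
from h import *
o=ctrl.get_obs();print(o['wrist_torque'],o['contact_force'],o['opening'],o['tool_pos'])
E
```

```text
[ 0.46564048 -0.03097087 -0.0340795 ] [-0.01606581  1.10300063 -4.82195941] 0.03468014487427478 [0.50124029 0.16517743 0.08865048]
```

>>> {"api": "step_arm", "payload": {"moves": [[0.403,0,0,0,0],[0.403,0,0,0,0]]}}

```text
t: 13.08
tool_pos: [0.5011, 0.1652, 0.0885]
tool_rot: [2.305, 2.12, 0.035]
contact_force: [0.6, 0.5, -4.6]
opening: 0.0348
```

```bash
python3 - <<'E'
from h import *
o=ctrl.get_obs();print(o['wrist_torque'],o['contact_force'],o['opening'],o['tool_pos'])
E
```

```text
[0.35515734 0.03643724 0.05068707] [ 0.56594497  0.53781583 -4.60244333] 0.03479195604237212 [0.50112094 0.16517385 0.08848417]
```

>>> {"api": "step_arm", "payload": {"moves": [[0.408,0,0,0,0],[0.408,0,0,0,0]]}}

```text
t: 13.32
tool_pos: [0.5012, 0.165, 0.0886]
tool_rot: [2.305, 2.12, 0.035]
contact_force: [-0.8, -0.7, -5.0]
opening: 0.035
```

```bash
python3 - <<'E'
from h import *
o=ctrl.get_obs();print(o['wrist_torque'],o['contact_force'],o['opening'],o['tool_pos'])
wsnap('w13')
E
```

```text
[ 0.35634004  0.07990775 -0.03069992] [-0.78313835 -0.69701085 -4.97412412] 0.03501719643523962 [0.50118019 0.16503717 0.08857313]
```

View pics/w13.png

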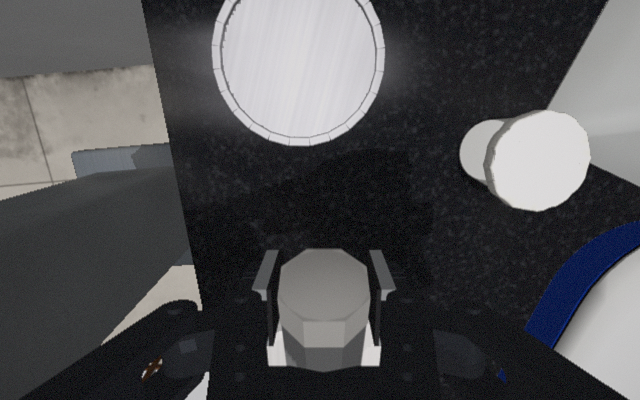

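>>> {"api": "step_arm", "payload": {"moves": [[0.411,0,0,0,0],[0.411,0,0,0,0],[0.411,0,0,0,0]]}}

```text
t: 13.75
tool_pos: [0.5009, 0.165, 0.0882]
tool_rot: [2.305, 2.12, 0.034]
contact_force: [-1.2, -0.4, -3.7]
opening: 0.035
```

```bash
python3 - <<'E'
from h import *
o=ctrl.get_obs();print(o['wrist_torque'],o['contact_force'],o['opening'],o['tool_pos'])
wsnap('w14')
snap('scene','c14');snap('side','s14')
a=[cv2.imread('pics/c14.png')[80:250,260:420],cv2.imread('pics/s14.png')[80:250,210:370],cv2.imread('pics/w14.png')[230:400,240:400]]
cv2.imwrite('pics/m14.png',cv2.resize(np.hstack(a),None,fx=1.65,fy=1.65,interpolation=cv2.INTER_CUBIC))
E
```

```text
[0.21621996 0.05805669 0.01630694] [-1.19510944 -0.37476783 -3.73400345] 0.03498939382410382 [0.50085201 0.16502024 0.08818418]
```

View pics/m14.png

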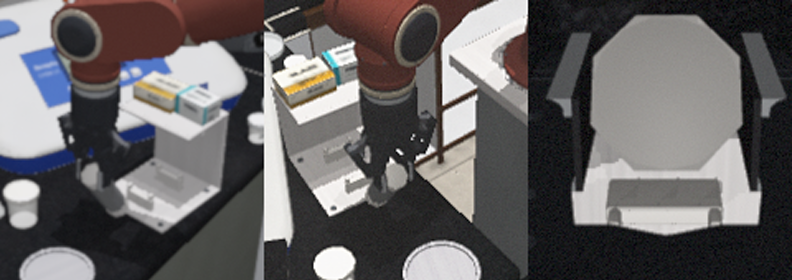

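>>> {"api": "step_arm", "payload": {"moves": [[0.411,0,0,0,0],[0.411,0,0,0,0],[0.411,0,0,0,0],[0.411,0,0,0,0]]}}

```text
t: 14.4
tool_pos: [0.501, 0.165, 0.0883]
tool_rot: [2.305, 2.12, 0.034]
contact_force: [0.4, -0.3, -3.5]
opening: 0.035
```

```bash
cat >> h.py <<'E'
def look(k,kx=1.65):
    o=ctrl.get_obs();print(o['wrist_torque'].round(3),o['contact_force'].round(2),round(o['opening'],4),o['tool_pos'].round(4),o['t'])
    im=wsnap('w'+k); s=snap('scene','c'+k);d=snap('side','s'+k)
    out=[]
    for q in(s,d):
        u=proj(q,o['tool_pos']-np.array([0,0,.02])).astype(int); u=np.clip(u,[80,85],[560,315])
        out.append(q['color'][u[1]-85:u[1]+85,u[0]-80:u[0]+80,::-1])
    out.append(im['color'][230:400,240:400,::-1])
    cv2.imwrite('pics/m'+k+'.png',cv2.resize(np.hstack(out),None,fx=kx,fy=kx,interpolation=cv2.INTER_CUBIC))
    return im,s,d
E
python3 - <<'E'
from h import *
look('15')
E
```

```text
[ 0.225  0.015 -0.01 ] [ 0.42 -0.26 -3.52] 0.035 [0.501  0.165  0.0883] 14.4
```

View pics/m15.png

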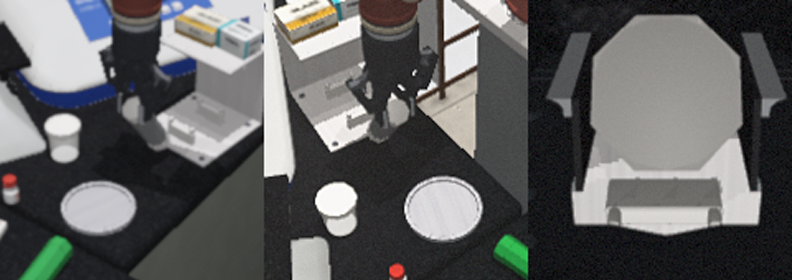

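>>> {"api": "step_arm", "payload": {"moves": [[0.414,0,0,0,0],[0.414,0,0,0,0],[0.414,0,0,0,0]]}}

```text
t: 14.92
tool_pos: [0.501, 0.165, 0.0883]
tool_rot: [2.305, 2.12, 0.034]
contact_force: [-0.6, -0.1, -5.2]
opening: 0.0355
```

```bash
python3 - <<'E'
from h import *
look('16',1.65)
a=cv2.imread('pics/c16.png')[130:240,290:400]; b=cv2.imread('pics/s16.png')[130:240,230:340]
cv2.imwrite('pics/m16b.png',cv2.resize(np.hstack([a,b]),None,fx=3.5,fy=3.5,interpolation=cv2.INTER_CUBIC))
E
```

```text
[0.168 0.024 0.049] [-0.6  -0.05 -5.21] 0.0355 [0.501  0.165  0.0883] 14.925
```

View pics/m16.png

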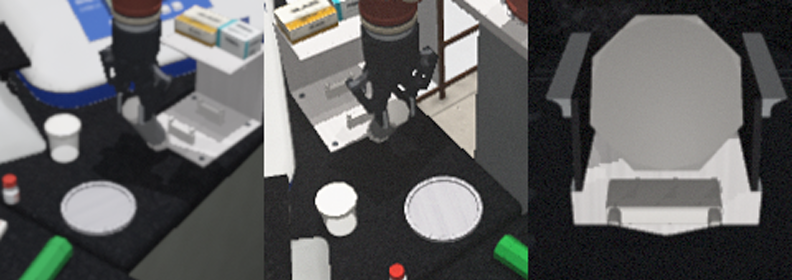

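View pics/m16b.png

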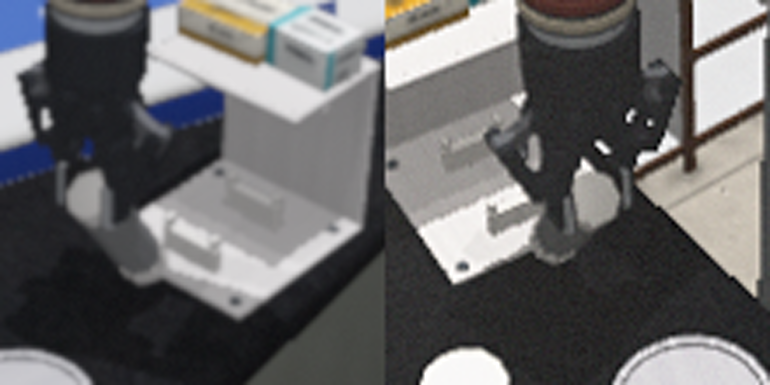

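>>> {"api": "step_arm", "payload": {"moves": [[0.417,0,0,0,0],[0.417,0,0,0,0],[0.417,0,0,0,0]]}}

```text
t: 15.45
tool_pos: [0.5009, 0.165, 0.0883]
tool_rot: [2.305, 2.12, 0.034]
contact_force: [-0.6, 1.0, -4.2]
opening: 0.0357
```

```bash
python3 - <<'E'
from h import *
look('17',1.65)
a=cv2.imread('pics/c17.png')[130:240,290:400]; b=cv2.imread('pics/s17.png')[130:240,230:340]; c=cv2.imread('pics/w17.png')[230:400,240:400]
cv2.imwrite('pics/m17b.png',np.hstack([cv2.resize(np.hstack([a,b]),(500,250),interpolation=cv2.INTER_CUBIC),cv2.resize(c,(250,250))]))
E
```

```text
[0.111 0.055 0.009] [-0.63  0.99 -4.16] 0.0357 [0.5009 0.165  0.0883] 15.45
```

View pics/m17b.png

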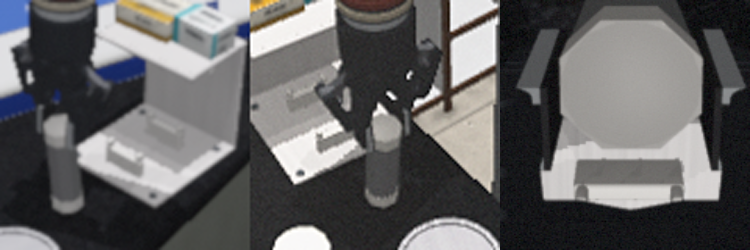

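```bash
python3 - <<'E'
from h import *
o=ctrl.get_obs();print(o['wrist_torque'])
s=snap('scene','c18');d=snap('side','s18');w=wsnap('w18')
g=o['tool_pos']+np.array([0,0,.05]); print(g)
out=[]
for im,(x0,y0) in((s,(290,150)),(d,(240,140))):
    k=7; a=cv2.resize(im['color'][y0:y0+80,x0:x0+56,::-1],None,fx=k,fy=k,interpolation=cv2.INTER_CUBIC)
    for z in(0.01,.06,.11,.135):
        u=proj(im,(g[0],g[1],z)); cv2.circle(a,(int((u[0]-x0+.5)*k),int((u[1]-y0+.5)*k)),3,(0,0,255),-1)
    out.append(a)
cv2.imwrite('pics/m18.png',np.hstack(out))
E
```

```text
[ 0.05353982 -0.00541641  0.0058841 ]
[0.50093782 0.16474402 0.13830921]
```

View pics/m18.png

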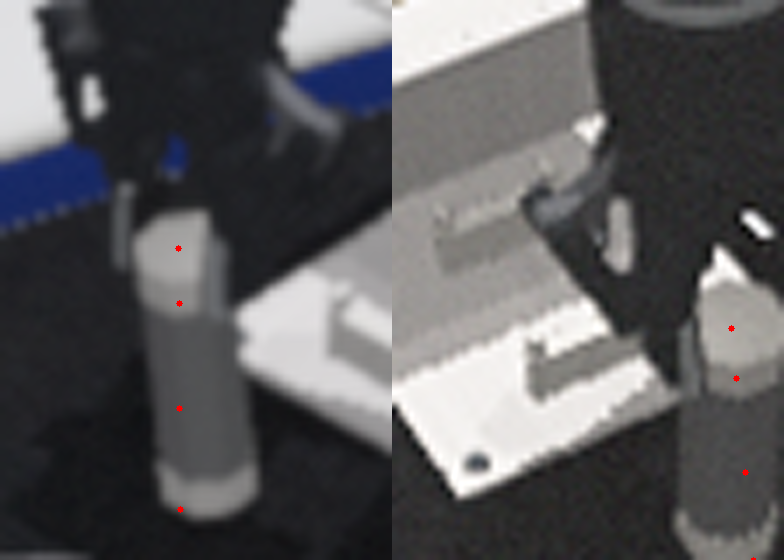

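View pics/w18.png

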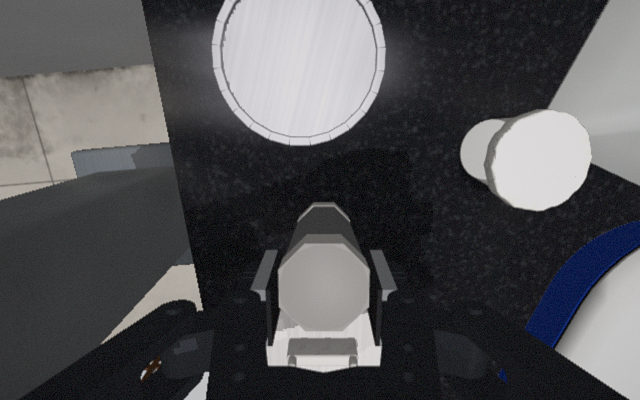

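>>> {"api": "step_arm", "payload": {"moves": [[0.417,0,0,0,0],[0.417,0,0,0,0],[0.417,0,0,0,0]]}}

```text
t: 16.12
tool_pos: [0.5009, 0.1647, 0.0883]
tool_rot: [2.305, 2.12, 0.034]
contact_force: [-1.0, 0.1, -4.6]
opening: 0.0358
```

```bash
cat > tilt.py <<'E'
from h import *
from scipy.optimize import least_squares
# measure axis: fit vertical-ish octagon prism silhouette? simple: view
def big(tag,pts=True):
    o=ctrl.get_obs();print(o['wrist_torque'].round(3),o['contact_force'].round(2),round(o['opening'],4),o['tool_pos'].round(4),o['t'])
    s=snap('scene','c'+tag);d=snap('side','s'+tag);w=wsnap('w'+tag)
    g=o['tool_pos']; out=[]
    for im in(s,d):
        c=proj(im,(g[0],g[1],g[2]-.0)).astype(int); x0,y0=c[0]-30,c[1]-40
        k=6; a=cv2.resize(im['color'][y0:y0+85,x0:x0+60,::-1],None,fx=k,fy=k,interpolation=cv2.INTER_CUBIC); print(x0,y0)
        for z in(g[2]+.05-.123+.003,g[2]-.02,g[2]+.057):
            u=proj(im,(g[0],g[1],z)); cv2.circle(a,(int((u[0]-x0+.5)*k),int((u[1]-y0+.5)*k)),3,(0,0,255),-1)
        out.append(a)
    cv2.imwrite('pics/m'+tag+'.png',np.hstack(out))
E
python3 - <<'E'
from tilt import *
big('19')
E
```

```text
[0.037 0.041 0.034] [-0.97  0.06 -4.61] 0.0358 [0.5009 0.1647 0.0883] 16.125
285 159
259 159
```

View pics/m19.png

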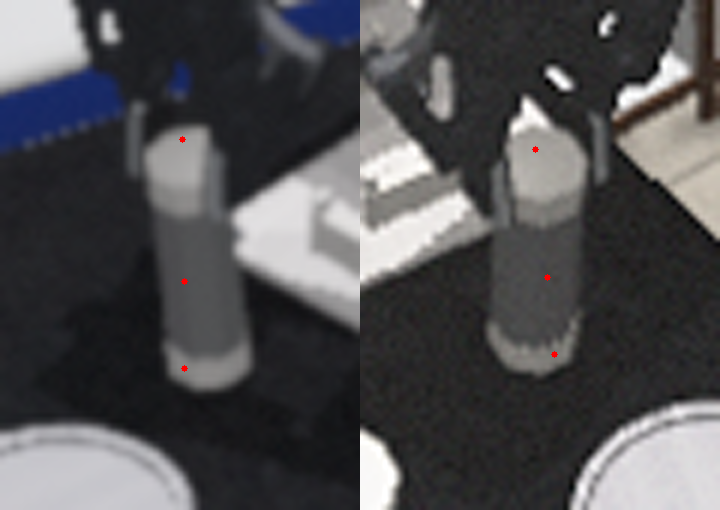

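```bash
cat >> tilt.py <<'E'
def tri(ims,uvs):
    P=[im['camera_matrix']@np.c_[im['R'],im['t']] for im in ims]
    X=cv2.triangulatePoints(P[0],P[1],np.array(uvs[0],float).reshape(2,1),np.array(uvs[1],float).reshape(2,1)); return (X[:3]/X[3]).ravel()
def axis(T,B):
    v=T-B; L=np.linalg.norm(v); print('T',T.round(4),'B',B.round(4),'L',L.round(4),'lean',np.degrees(np.arccos(v[2]/L)).round(1),'dxy top-bot',v[:2].round(4),'mid',((T+B)/2).round(4))
E
python3 - <<'E'
from tilt import *
s=ctrl.get_image('scene');d=ctrl.get_image('side')
axis(tri((s,d),((315.3,185),(290.2,186.5))),tri((s,d),((319.7,220.7),(287.8,217.7))))
E
```

```text
T [0.4977 0.1686 0.1377] B [0.5004 0.1469 0.0028] L 0.1366 lean 9.2 dxy top-bot [-0.0027  0.0218] mid [0.4991 0.1577 0.0703]
```

>>> {"api": "step_arm", "payload": {"moves": [[0.417,0,0,-0.004,0],[0.417,0,0,-0.003,0],[0.417,0,0,0,0]]}}

```text
t: 16.75
tool_pos: [0.5007, 0.1647, 0.0806]
tool_rot: [2.305, 2.12, 0.033]
contact_force: [0.4, 0.2, -4.1]
opening: 0.0354
```

```bash
python3 - <<'E'
from tilt import *
big('20')
E
```

```text
[ 0.062  0.022 -0.002] [ 0.42  0.16 -4.08] 0.0354 [0.5007 0.1647 0.0806] 16.75
285 161
259 161
```

View pics/m20.png

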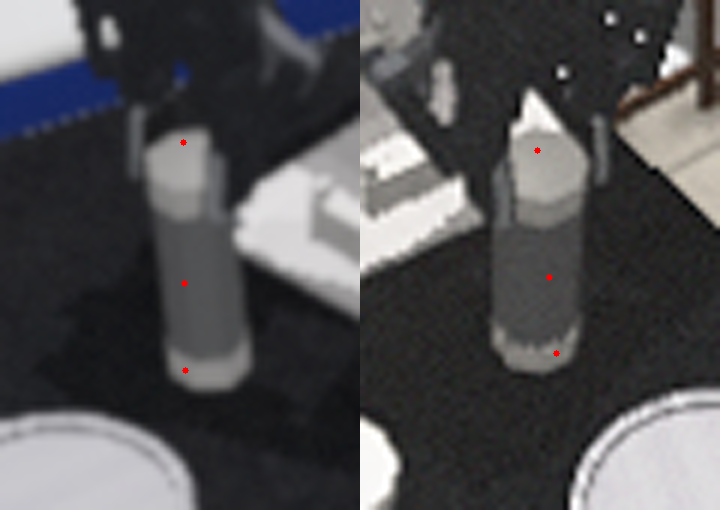

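>>> {"api": "step_arm", "payload": {"moves": [[0.417,0,0,-0.003,0],[0.417,0,0,-0.003,0]]}}

```text
t: 17.15
tool_pos: [0.5016, 0.1649, 0.0754]
tool_rot: [2.304, 2.12, 0.036]
contact_force: [-2.1, 1.5, 9.1]
opening: 0.0357
```

>>> {"api": "step_arm", "payload": {"moves": [[0.417,0,0,-0.003,0],[0.417,0,0,0,0]]}}

```text
t: 17.4
tool_pos: [0.5035, 0.1658, 0.0757]
tool_rot: [2.303, 2.119, 0.042]
contact_force: [0.1, -0.7, -4.3]
opening: 0.0357
```

```bash
python3 - <<'E'
from tilt import *
big('21')
E
```

```text
[0.132 0.011 0.025] [ 0.1  -0.71 -4.34] 0.0357 [0.5035 0.1658 0.0757] 17.4
284 163
258 163
```

View pics/m21.png

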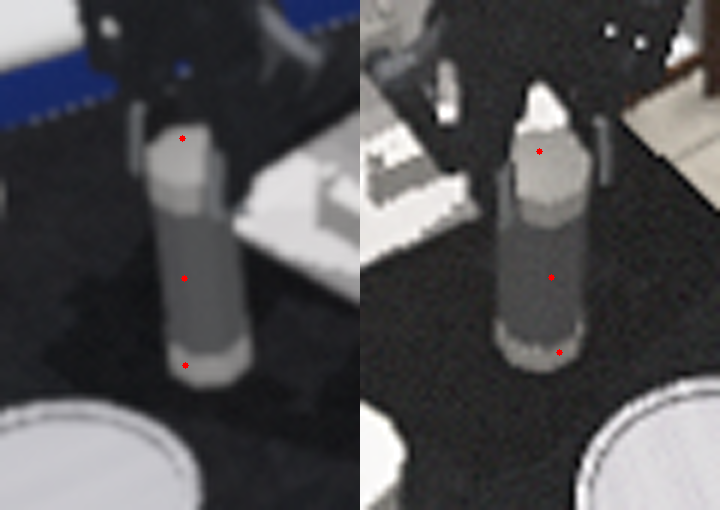

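>>> {"api": "step_arm", "payload": {"moves": [[0.417,-0.002,0,-0.003,0],[0.417,0,-0.005,0,0],[0.417,0,-0.005,0,0],[0.417,0,-0.005,0,0],[0.417,0,-0.005,0,0]]}}

```text
t: 18.18
tool_pos: [0.5033, 0.1465, 0.0764]
tool_rot: [2.304, 2.119, 0.05]
contact_force: [-2.2, 1.8, 2.3]
opening: 0.0357
```

```bash
python3 - <<'E'
from tilt import *
big('22')
E
```

```text
[0.356 0.516 0.029] [-2.23  1.81  2.33] 0.0357 [0.5033 0.1465 0.0764] 18.175
288 159
254 158
```

View pics/m22.png

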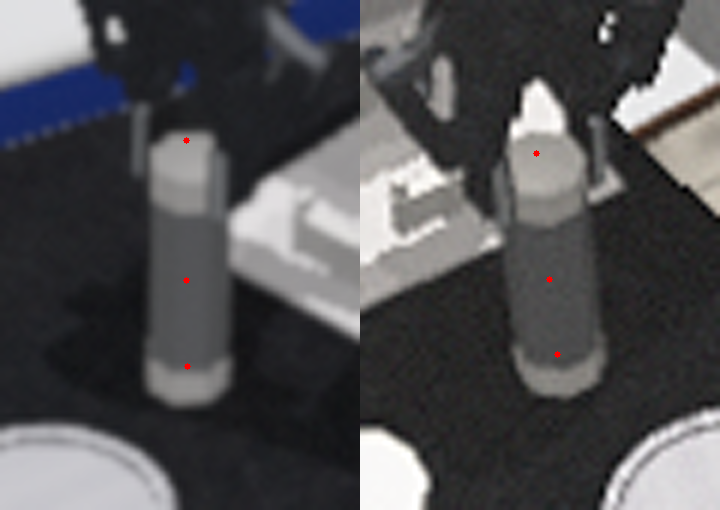

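```bash
python3 - <<'E'
from tilt import *
s=ctrl.get_image('scene');d=ctrl.get_image('side')
axis(tri((s,d),((318.8,185.7),(285.2,186))),tri((s,d),((319.3,223.2),(287.3,221))))
sl()
E
```

```text
T [0.5    0.15   0.1244] B [ 0.5029  0.1462 -0.0084] L 0.133 lean 2.1 dxy top-bot [-0.0028  0.0039] mid [0.5014 0.1481 0.058 ]
t 18.425
q [ 0.1365 -0.1028  1.9815  0.0091  1.23    0.2171]
tool_pos [0.5034 0.1467 0.0763]
tool_rot [2.3033 2.1185 0.05  ]
contact_force [-1.9019  0.9279  2.9162]
wrist_torque [ 0.2761  0.557  -0.0413]
opening 0.0354
yaw -4.799993454418216 toolz [ 0.031  0.013 -0.999]
s,l -0.14018495887536717 0.004063447494709657
```

>>> {"api": "step_arm", "payload": {"moves": [[0,0,0,0,0],[0,0,0,0.005,0],[0,0,0,0.02,0],[0,0,0.015,0.01,0],[0,-0.002,0.02,0,0],[0,-0.002,0.02,0,0],[0,-0.002,0.02,0,0],[0,-0.002,0.02,0,0],[0,0,0.02,0,0],[0,0,0,0,0],[0,0,0,0,0]], "newtons": 50}}

```text
t: 19.8
tool_pos: [0.4939, 0.2699, 0.1146]
tool_rot: [2.299, 2.12, 0.052]
contact_force: [0.6, -0.6, -4.1]
opening: 0.0344
```

```bash
python3 - <<'E'
from tilt import *
sl(); big('23')
E
```

```text
t 19.8
q [ 3.6800e-01 -5.2400e-02  1.8657e+00 -1.0000e-04  1.2922e+00  4.4910e-01]
tool_pos [0.4939 0.2699 0.1146]
tool_rot [2.2995 2.1202 0.0524]
contact_force [ 0.6058 -0.5662 -4.0675]
wrist_torque [-0.0531  0.0509  0.0083]
opening 0.0344
yaw -4.659470207951517 toolz [ 0.034  0.013 -0.999]
s,l -0.2619758411391523 -0.016664298507685284
[-0.053  0.051  0.008] [ 0.61 -0.57 -4.07] 0.0344 [0.4939 0.2699 0.1146] 19.8
261 172
287 177
```

View pics/m23.png

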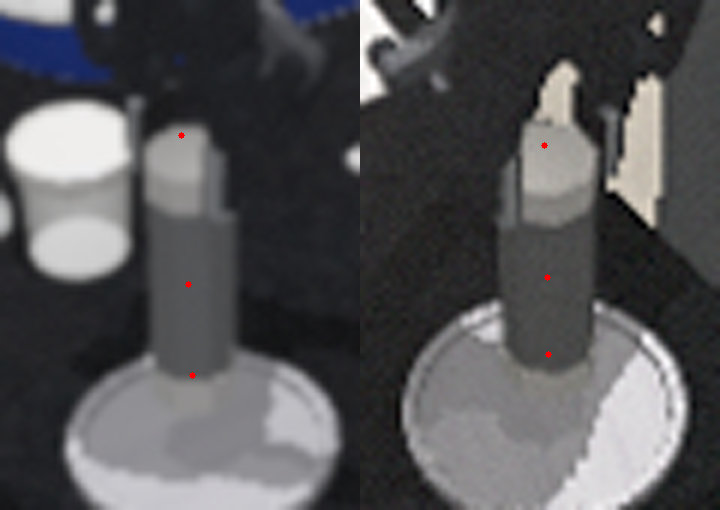

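View pics/w23.png

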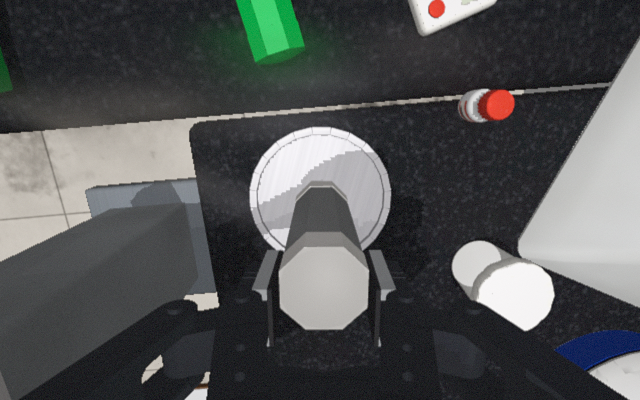

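>>> {"api": "step_arm", "payload": {"moves": [[0,0,0,-0.012,0],[0,0,0,-0.012,0],[0,0,0,-0.006,0],[0,0,0,0,0]]}}

```text
t: 20.45
tool_pos: [0.4933, 0.2678, 0.0811]
tool_rot: [2.303, 2.117, 0.049]
contact_force: [0.5, -0.1, -4.5]
opening: 0.0348
```

```bash
python3 - <<'E'
from tilt import *
big('24')
E
```

```text
[0.057 0.063 0.005] [ 0.52 -0.15 -4.46] 0.0348 [0.4933 0.2678 0.0811] 20.45
262 182
287 185
```

View pics/m24.png

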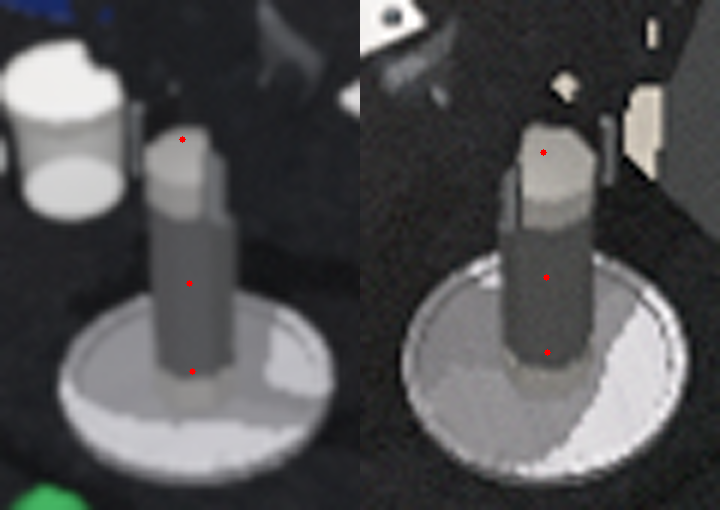

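>>> {"api": "step_arm", "payload": {"moves": [[0,0.001,0.002,-0.001,0],[0,0,0,-0.0015,0]]}}

```text
t: 20.85
tool_pos: [0.4961, 0.2708, 0.0812]
tool_rot: [2.302, 2.116, 0.056]
contact_force: [-0.5, 0.6, -5.2]
opening: 0.0348
```

```bash
python3 - <<'E'
from tilt import *
o=ctrl.get_obs();print(o['contact_force'],o['wrist_torque'],o['tool_pos'])
s=ctrl.get_image('scene');d=ctrl.get_image('side')
print('B scene/side',ray_z(s,(294.5,247),.006),ray_z(d,(318.3,248.5),.006))
for im in(s,d): print(proj(im,(.495,.2705,.004)))
E
```

```text
[-0.51512071  0.56838865 -5.19353275] [ 0.00788452  0.05220148 -0.08276777] [0.4961488  0.27076061 0.08117187]
B scene/side [0.48667434 0.27275679 0.006     ] [0.50001521 0.27825568 0.006     ]
[292.58428551 245.80227327]
[317.99244953 245.92131639]
```

>>> {"api": "step_arm", "payload": {"moves": [[0,0,0,-0.002,0],[0,0,0,-0.001,0]]}}

```text
t: 21.2
tool_pos: [0.4964, 0.2714, 0.0805]
tool_rot: [2.302, 2.117, 0.057]
contact_force: [-4.0, 0.4, 2.4]
opening: 0.0349
```

>>> {"api": "step_arm", "payload": {"moves": [[0,0,0,-0.0025,0]]}}

```text
t: 21.32
tool_pos: [0.4968, 0.2719, 0.0803]
tool_rot: [2.303, 2.117, 0.058]
contact_force: [-6.2, -0.5, 13.6]
opening: 0.0348
```

>>> {"api": "step_arm", "payload": {"moves": [[0,0,0,-0.0015,0]]}}

```text
t: 21.45
tool_pos: [0.4967, 0.2722, 0.0804]
tool_rot: [2.303, 2.118, 0.058]
contact_force: [-5.3, -1.7, 5.0]
opening: 0.0346
```

>>> {"api": "step_arm", "payload": {"moves": [[0.405,0,0,0,0],[0.411,0,0,0,0],[0.415,0,0,0,0],[0.418,0,0,0,0]], "newtons": 20}}

```text
t: 21.95
tool_pos: [0.4972, 0.272, 0.0803]
tool_rot: [2.302, 2.117, 0.059]
contact_force: [-1.6, -0.9, 0.1]
opening: 0.0354
```

```bash
python3 - <<'E'
from tilt import *
big('25')
E
```

```text
[-0.102  0.351 -0.017] [-1.58 -0.9   0.14] 0.0354 [0.4972 0.272  0.0803] 21.95
260 183
287 187
```

View pics/m25.png

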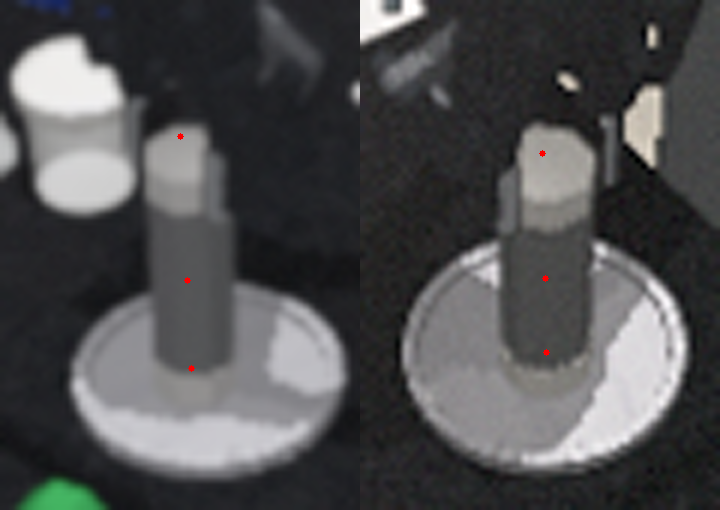

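```bash
python3 - <<'E'
from tilt import *
o={'c':(260,183,0),'s':(287,187,360)}
ims={'c':snap('scene','c26'),'s':snap('side','s26')}
out=[]
for k,im in ims.items():
    x0,y0,_=o[k]; a=cv2.resize(im['color'][y0+20:y0+85,x0:x0+60,::-1],None,fx=6,fy=6,interpolation=cv2.INTER_CUBIC)
    a=cv2.convertScaleAbs(a,alpha=1.3)
    for cx,cy,col in((.495,.2705,(0,0,255)),(.498,.2745,(0,255,0))):
        for z in(.0073,.1307):
            P=np.array([proj(im,(cx+.0195*np.cos(t),cy+.0195*np.sin(t),z)) for t in np.radians(22.5-5+45*np.arange(8))])
            cv2.polylines(a,[((P-[x0,y0+20]+.5)*6).astype(np.int32)],True,col,1)
    P=np.array([proj(im,(.495+.054*np.cos(t),.2705+.054*np.sin(t),.009)) for t in np.linspace(0,6.28,60)])
    cv2.polylines(a,[((P-[x0,y0+20]+.5)*6).astype(np.int32)],True,(255,255,0),1)
    out.append(a)
cv2.imwrite('pics/m26.png',np.hstack(out))
E
```

```text
(no output)
```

View pics/m26.png

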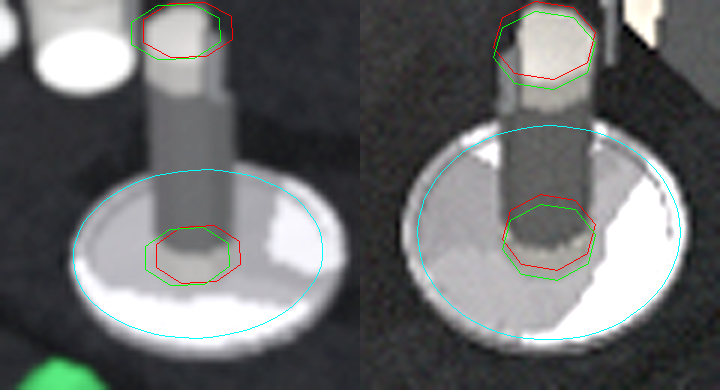

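>>> {"api": "step_arm", "payload": {"moves": [[0.425,0,0,0,0],[0.435,0,0,0,0],[0.45,0,0,0,0],[0.47,0,0,0,0]]}}

```text
t: 22.7
tool_pos: [0.4987, 0.2724, 0.0813]
tool_rot: [2.301, 2.116, 0.064]
contact_force: [-0.6, 0.1, -0.3]
opening: 0.0402
```

```bash
python3 - <<'E'
from tilt import *
big('27')
E
```

```text
[-0.     0.086 -0.04 ] [-0.58  0.06 -0.29] 0.0402 [0.4987 0.2724 0.0813] 22.7
259 182
286 187
```

View pics/m27.png

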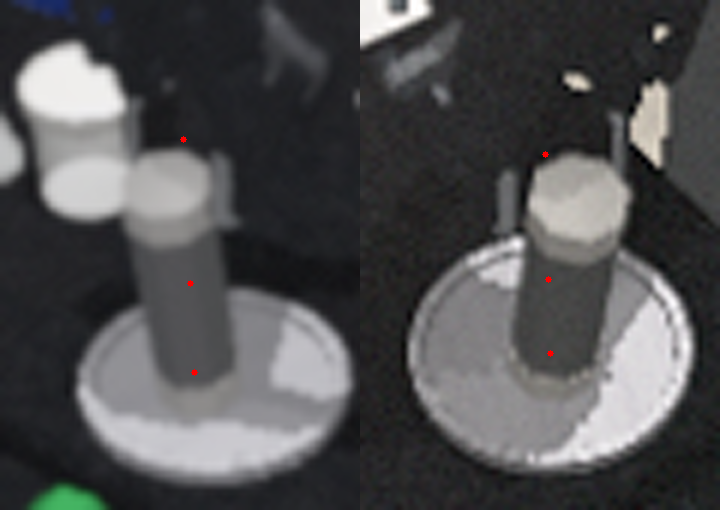

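View pics/w27.png

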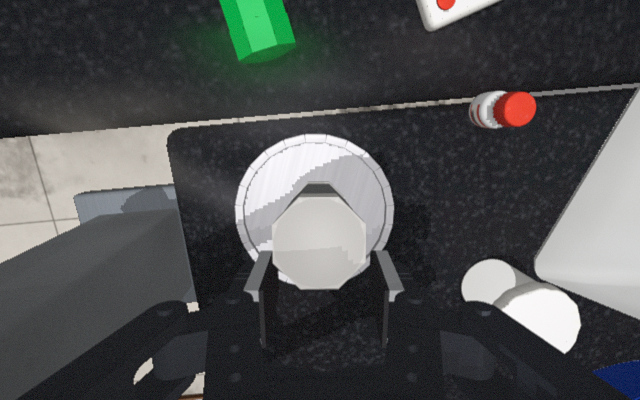

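```bash
python3 - <<'E'
from tilt import *
big('28')
E
```

```text
[-0.108  0.013  0.011] [ 0.69 -0.36  0.05] 0.0399 [0.4986 0.2723 0.0812] 22.85
259 182
286 187
```

View pics/m28.png

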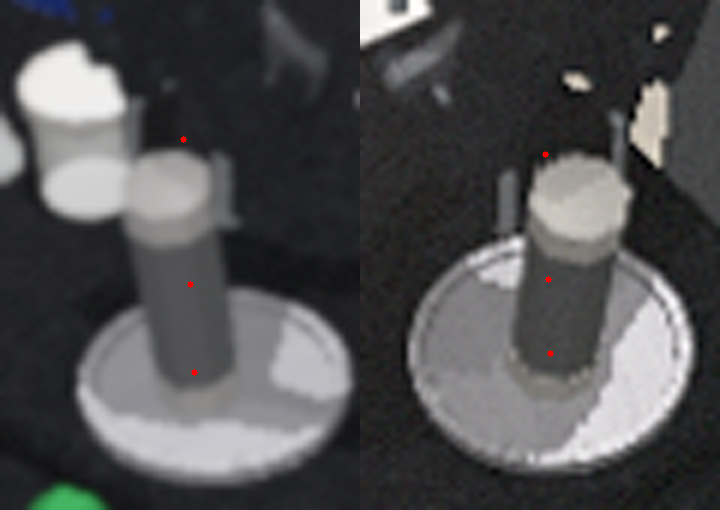

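View pics/w28.png

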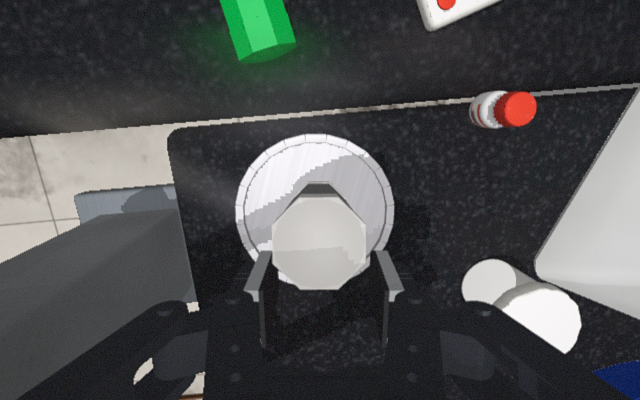

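>>> {"api": "step_arm", "payload": {"moves": [[0.5,0,0,0,0],[0.55,0,0,0,0],[0.6,0,0,0,0]]}}

```text
t: 23.38
tool_pos: [0.4984, 0.2723, 0.081]
tool_rot: [2.301, 2.116, 0.063]
contact_force: [-0.3, -0.7, 0.6]
opening: 0.0515
```

```bash
python3 - <<'E'
from tilt import *
big('29')
E
```

```text
[-0.009  0.033 -0.004] [-0.26 -0.74  0.57] 0.0515 [0.4984 0.2723 0.081 ] 23.375
260 182
286 187
```

View pics/m29.png

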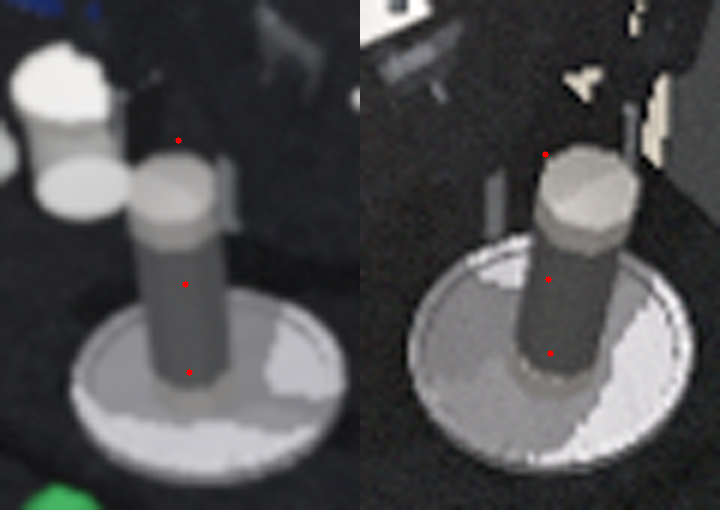

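```bash
python3 - <<'E'
from tilt import *
out=[]
for i in range(5):
    d=snap('side',f's30_{i}'); out.append(d['color'][187:262,286:346,::-1]); 
print(ctrl.get_obs()['t'])
cv2.imwrite('pics/m30.png',cv2.resize(np.hstack(out),None,fx=2.6,fy=2.6,interpolation=cv2.INTER_CUBIC))
E
```

```text
23.775
```

View pics/m30.png

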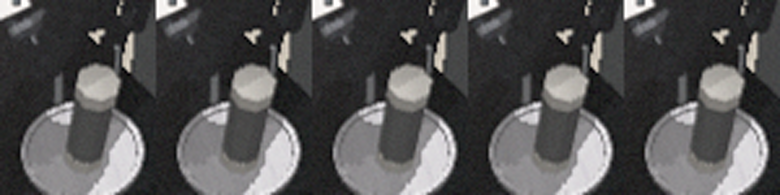

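```bash
python3 - <<'E'
from tilt import *
s=ctrl.get_image('scene');d=ctrl.get_image('side')
axis(tri((s,d),((288.7,212.8),(324.2,217.8))),tri((s,d),((291.7,246.7),(318.8,249.5))))
axis(tri((s,d),((288.7,212.8),(324.2,217.8))),np.array([.496,.274,.004]))
wsnap('w31')
E
```

```text
T [0.4887 0.2873 0.1269] B [4.970e-01 2.743e-01 1.000e-04] L 0.1277 lean 6.9 dxy top-bot [-0.0083  0.013 ] mid [0.4928 0.2808 0.0635]
T [0.4887 0.2873 0.1269] B [0.496 0.274 0.004] L 0.1238 lean 7.0 dxy top-bot [-0.0073  0.0133] mid [0.4923 0.2806 0.0654]
```

View pics/w31.png

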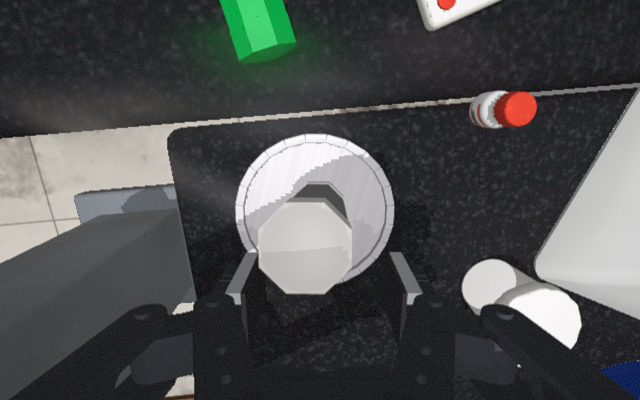

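>>> {"api": "step_arm", "payload": {"moves": [[0.6,-0.004,0,0,0]]}}

```text
t: 24.05
tool_pos: [0.4944, 0.2722, 0.0811]
tool_rot: [2.301, 2.116, 0.064]
contact_force: [0.3, 1.1, -1.1]
opening: 0.051
```

```bash
python3 - <<'E'
from tilt import *
for i in range(3):
    w=wsnap(f'w32_{i}')
big('32')
E
```

```text
[-0.028  0.017  0.   ] [-0.31 -0.51  0.29] 0.0512 [0.4941 0.2723 0.081 ] 24.2
261 183
288 187
```

View pics/w32.png

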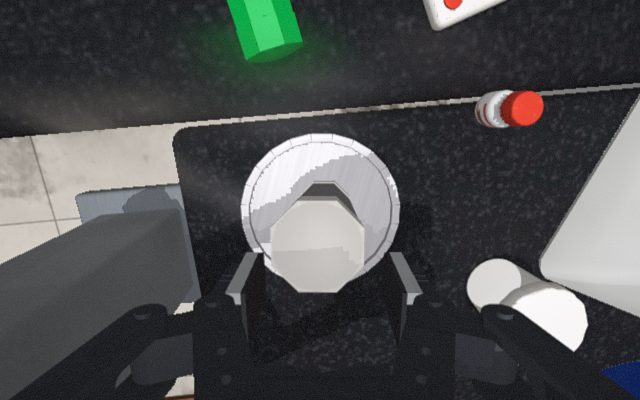

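View pics/m32.png

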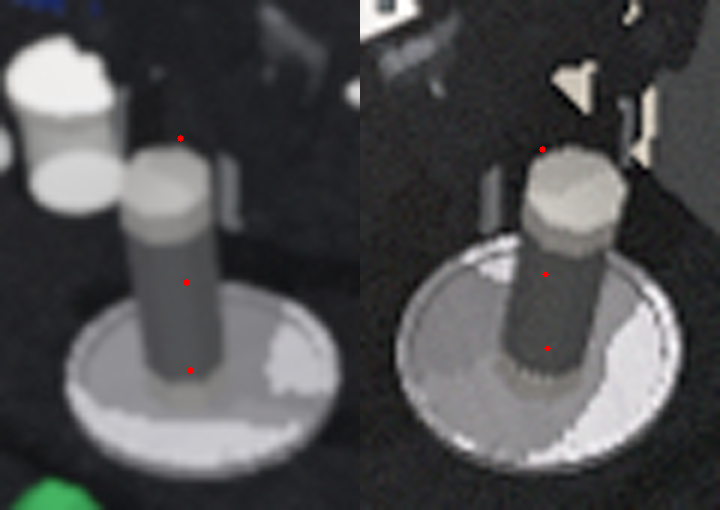

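>>> {"api": "step_arm", "payload": {"moves": [[0.7,0,0,0,0],[0.8,0.002,0,0,0],[0.9,0.002,0,0,0]]}}

```text
t: 24.72
tool_pos: [0.4987, 0.2723, 0.0812]
tool_rot: [2.301, 2.116, 0.064]
contact_force: [1.2, -0.1, 0.4]
opening: 0.0768
```

```bash
python3 - <<'E'
from tilt import *
big('33')
E
```

```text
[ 0.029  0.083 -0.058] [ 1.19 -0.1   0.36] 0.0768 [0.4987 0.2723 0.0812] 24.725
259 182
286 187
```

View pics/w33.png

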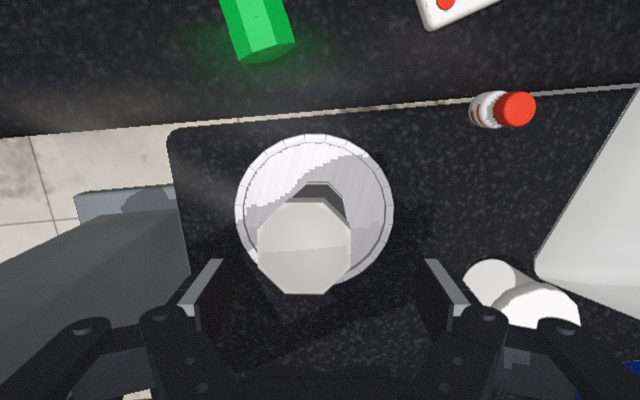

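View pics/m33.png

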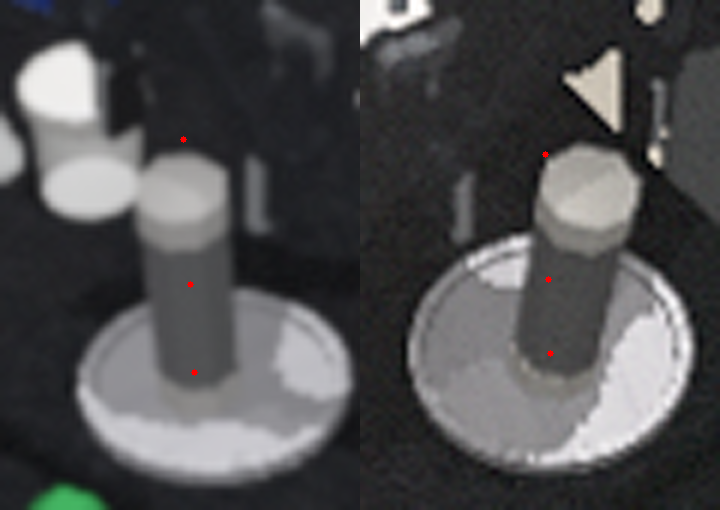

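>>> {"api": "step_arm", "payload": {"moves": [[1,0,0,0.01,0],[1,0,0,0.03,0],[1,0,0,0.04,0],[1,0,-0.02,0.04,0],[1,0,-0.05,0.02,0],[1,0,-0.05,0,0],[1,0,0,0,0],[1,0,0,0,0]]}}

```text
t: 25.88
tool_pos: [0.4985, 0.1493, 0.2319]
tool_rot: [2.295, 2.115, 0.072]
contact_force: [-0.2, -0.2, -0.6]
opening: 0.0854
```

```bash
python3 - <<'E'
from tilt import *
o=ctrl.get_obs();print(o['t'],o['tool_pos'])
s=snap('scene','c34');d=snap('side','s34');w=wsnap('w34')
k=6;out=[]
for im,(x0,y0) in((s,(259,182)),(d,(286,187))):
    out.append(cv2.resize(im['color'][y0:y0+85,x0:x0+60,::-1],None,fx=k,fy=k,interpolation=cv2.INTER_CUBIC))
cv2.imwrite('pics/m34.png',np.hstack(out))
E
```

```text
25.875 [0.49847407 0.14934138 0.23185046]
```

View pics/m34.png

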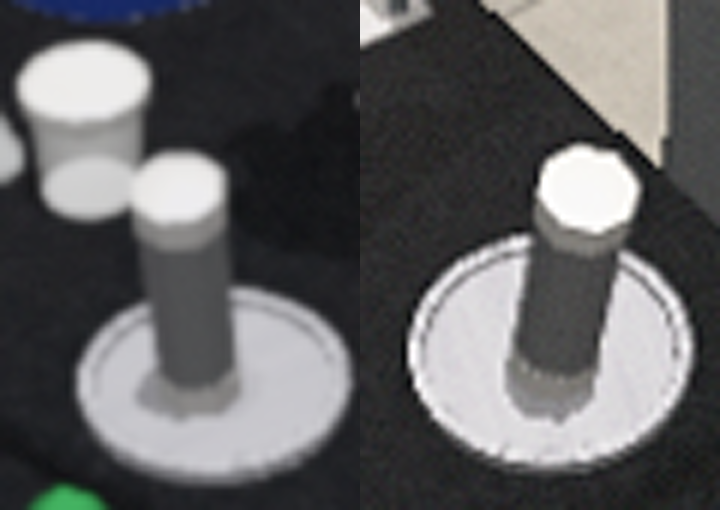

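View pics/w34.png

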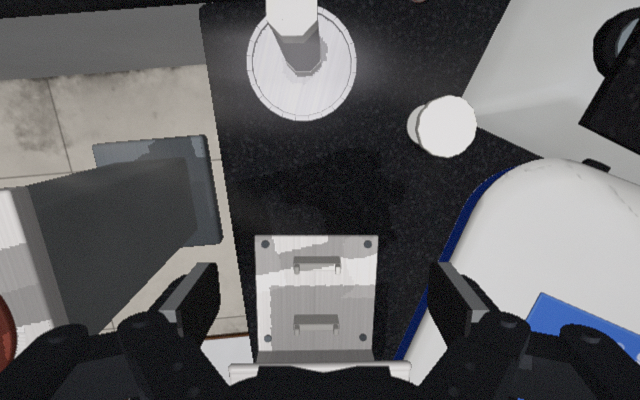

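```bash
cat > fit.py <<'E'
from tilt import *
def fit(s,d,obs):
    # obs: axis points (scene a,b),(side a,b): axis line must pass through each
    def f(p):
        B=np.array([p[0],p[1],.004]); v=np.array([p[2],p[3],1.]); r=[]
        for im,(a,b) in zip((s,d),obs):
            P0=proj(im,B+v*.02);P1=proj(im,B+v*.11);n=np.array([-(P1-P0)[1],(P1-P0)[0]]);n/=np.linalg.norm(n)
            r+= [(np.array(a)-P0)@n,(np.array(b)-P0)@n]
        return r
    q=least_squares(f,[.495,.27,0,0]); print(q.x.round(4),q.fun.round(2),'lean deg',np.degrees(np.hypot(q.x[2],q.x[3])).round(1)); return q.x
E
python3 - <<'E'
from fit import *
s=ctrl.get_image('scene');d=ctrl.get_image('side')
c=lambda x,y:(259+x/6,182+y/6); e=lambda x,y:(286+(x-360)/6,187+y/6)
fit(s,d,((c(186,240),c(198,380)),(e(577,242),e(559,362))))
# sanity: verticals of other objects: mid centre rays
for n in(0,):
  x=np.array([.497,.274])
  for im in(s,d): print(proj(im,(*x,.02)),proj(im,(*x,.11)))
print(c(198,380),c(186,240),e(559,362),e(577,242))
E
```

```text
[ 0.4937  0.274  -0.046   0.093 ] [-0.  0.  0.  0.] lean deg 5.9
[290.91507411 241.61746475] [289.61273855 214.418191  ]
[318.13369022 243.42785989] [317.61119955 220.26883485]
(292.0, 245.33333333333334) (290.0, 222.0) (319.1666666666667, 247.33333333333334) (322.1666666666667, 227.33333333333334)
```

>>> {"api": "step_arm", "payload": {"moves": [[1,0,0.02,0.03,0],[1,0,0.02,0.03,0],[1,0,0.02,0.02,0],[1,0,0,0,0],[1,0,0,0,0],[1,0,0,0,0],[1,0,0,0,0],[1,0,0,0,0],[1,0,0,0,0],[1,0,0,0,0],[1,0,0,0,0],[1,0,0,0,0]]}}

```text
t: 27.62
tool_pos: [0.4951, 0.2116, 0.3053]
tool_rot: [2.296, 2.124, 0.052]
contact_force: [-0.5, 0.7, -0.7]
opening: 0.0855
```

```bash
python3 - <<'E'
from tilt import *
s=snap('scene','c35');d=snap('side','s35');w=wsnap('w35')
k=6;out=[]
for im,(x0,y0) in((s,(259,182)),(d,(286,187))):
    out.append(cv2.resize(im['color'][y0:y0+85,x0:x0+60,::-1],None,fx=k,fy=k,interpolation=cv2.INTER_CUBIC))
cv2.imwrite('pics/m35.png',np.hstack(out))
a=cv2.imread('pics/c34.png')[182:267,259:319].astype(int);b=cv2.imread('pics/c35.png')[182:267,259:319]
print(np.abs(a-b).mean(),np.abs(cv2.imread('pics/s34.png')[187:272,286:346].astype(int)-cv2.imread('pics/s35.png')[187:272,286:346]).mean())
E
```

```text
1.894313725490196 4.346797385620915
```

View pics/m35.png

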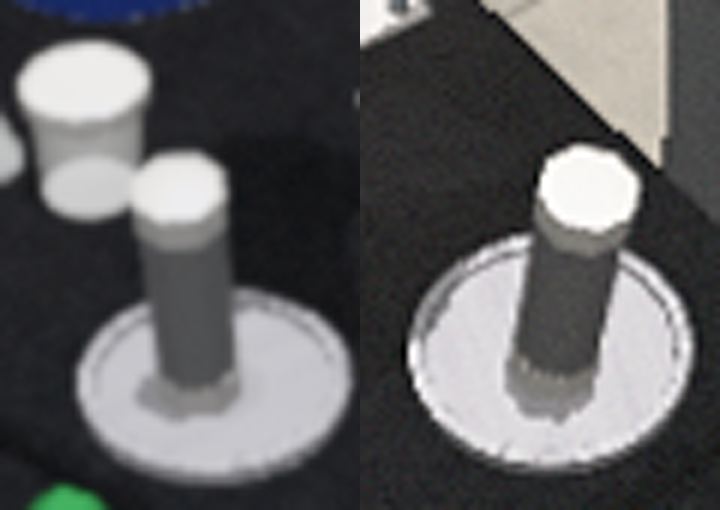

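View pics/w35.png

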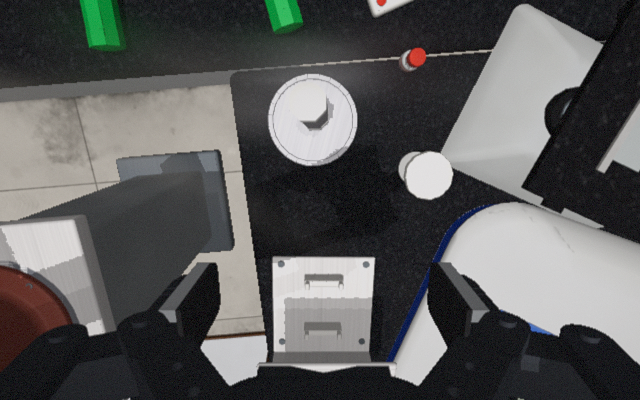

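```bash
python3 - <<'E'
from fit import *
w=wsnap('w36')
a=w['color'][60:180,255:375,::-1]; cv2.imwrite('pics/w36c.png',cv2.resize(a,None,fx=5,fy=5,interpolation=cv2.INTER_CUBIC))
print(ctrl.get_obs()['t'])
E
```

```text
27.825
```

View pics/w36c.png

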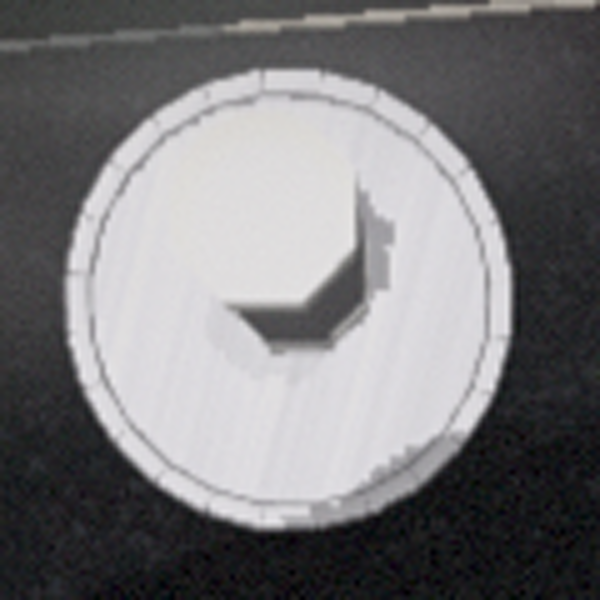

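```bash
python3 - <<'E'
from fit import *
w=wsnap('w37')
t=ray_z(w,(313,119.6),.009); b=ray_z(w,(315,116.6),.0075); 
for cx in((307.4,101.6),):
    T=ray_z(w,cx,.13); print(t,b,T,'lean',(T-b)[:2]/.1225,np.degrees(np.hypot(*(T-b)[:2])/.1225), 'mid off',((T+b)/2-t)[:2], np.hypot(*((T+b)/2-t)[:2]))
E
```

```text
[0.49481461 0.26785391 0.009     ] [0.4977393 0.2713963 0.0075   ] [0.49068257 0.28763536 0.13      ] lean [-0.05760593  0.13256382] 8.28149174462528 mid off [-0.00060368  0.01166192] 0.011677535645702702
```

>>> {"api": "step_arm", "payload": {"moves": [[1,0,0.02,0,-9],[1,0,0.02,-0.02,-9],[1,0,0.018,-0.03,-9],[1,0,0,-0.03,-9],[1,0,0,-0.02,-9],[1,0,0,0,0],[1,0,0,0,0]]}}

```text
t: 28.75
tool_pos: [0.4957, 0.2717, 0.2047]
tool_rot: [2.931, 1.046, 0.044]
contact_force: [-0.4, 0.4, 0.1]
opening: 0.0853
```

```bash
python3 - <<'E'
from fit import *
sl()
w=wsnap('w38')
E
```

```text
t 28.75
q [ 0.3865 -0.1088  1.7651 -0.0303  1.4584  1.2747]
tool_pos [0.4957 0.2717 0.2047]
tool_rot [2.9313 1.0461 0.0439]
contact_force [-0.4276  0.3597  0.0718]
wrist_torque [ 0.0512 -0.0005  0.0026]
opening 0.0853
yaw -50.73807862946651 toolz [ 0.036 -0.018 -0.999]
s,l -0.26395518293275 -0.015051877776681601
```

View pics/w38.png

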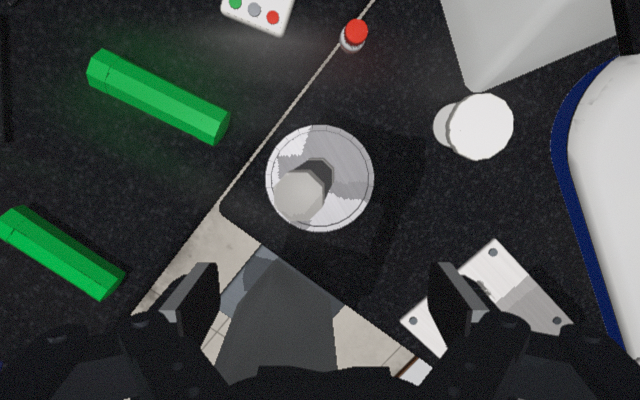

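>>> {"api": "step_arm", "payload": {"moves": [[1,0,0,-0.03,0],[1,0,0,-0.03,0],[1,0,0,-0.03,0],[1,0,0,-0.025,0],[1,0,0,-0.015,0],[1,0,0,0,0],[1,0,0,0,0]]}}

```text
t: 29.68
tool_pos: [0.5026, 0.2736, 0.083]
tool_rot: [2.928, 1.055, 0.074]
contact_force: [1.1, 0.3, -0.3]
opening: 0.0853
```

```bash
python3 - <<'E'
from fit import *
sl();big('39')
E
```

```text
t 29.675
q [ 3.8480e-01 -2.0000e-04  1.8714e+00 -3.1900e-02  1.2241e+00  1.2743e+00]
tool_pos [0.5026 0.2736 0.083 ]
tool_rot [2.9285 1.0546 0.0741]
contact_force [ 1.1189  0.2685 -0.326 ]
wrist_torque [ 0.0041  0.0411 -0.0144]
opening 0.0853
yaw -50.43132658165522 toolz [ 0.054 -0.01  -0.998]
s,l -0.2664330053252606 -0.008277691323180134
[ 0.004  0.041 -0.014] [ 1.12  0.27 -0.33] 0.0853 [0.5026 0.2736 0.083 ] 29.675
258 181
285 188
```

View pics/w39.png

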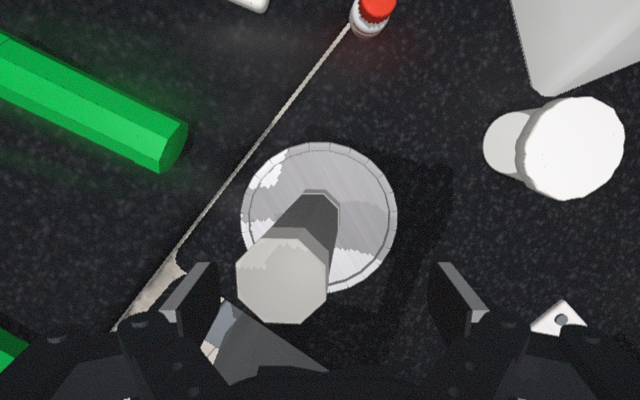

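View pics/m39.png

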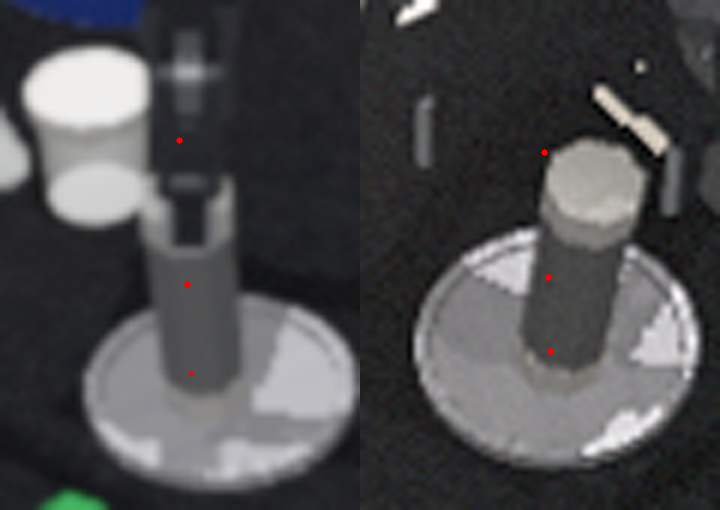

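>>> {"api": "step_arm", "payload": {"moves": [[0.8,0,0,0,0],[0.65,0,0,0,0],[0.55,0,0,0,0],[0.5,0,0,0,0],[0.46,0,0,0,0],[0.43,0,0,0,0],[0.41,0,0,0,0],[0.4,0,0,0,0]], "newtons": 20}}

```text
t: 30.82
tool_pos: [0.5031, 0.2741, 0.0843]
tool_rot: [2.929, 1.055, 0.077]
contact_force: [-0.4, 0.5, 0.6]
opening: 0.0345
```

```bash
python3 - <<'E'
from fit import *
sl();big('40')
E
```

```text
t 30.825
q [ 3.8510e-01 -1.6000e-03  1.8705e+00 -3.1500e-02  1.2244e+00  1.2744e+00]
tool_pos [0.5031 0.2741 0.0843]
tool_rot [2.9287 1.055  0.0772]
contact_force [-0.4271  0.5471  0.5679]
wrist_torque [ 0.0354  0.1373 -0.0507]
opening 0.0345
yaw -50.42649785025489 toolz [ 0.056 -0.009 -0.998]
s,l -0.266966756565746 -0.007847651997504743
[ 0.035  0.137 -0.051] [-0.43  0.55  0.57] 0.0345 [0.5031 0.2741 0.0843] 30.825
258 181
285 188
```

View pics/w40.png

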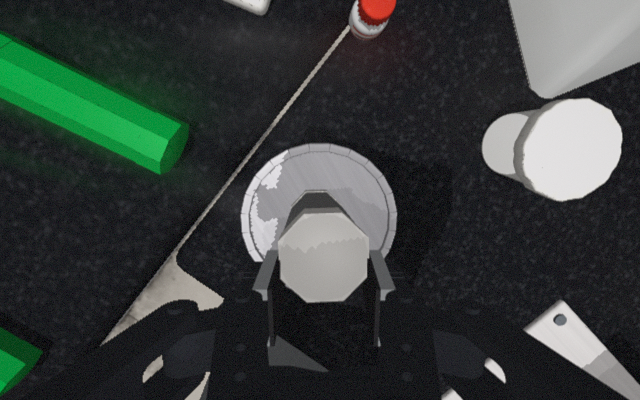

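View pics/m40.png

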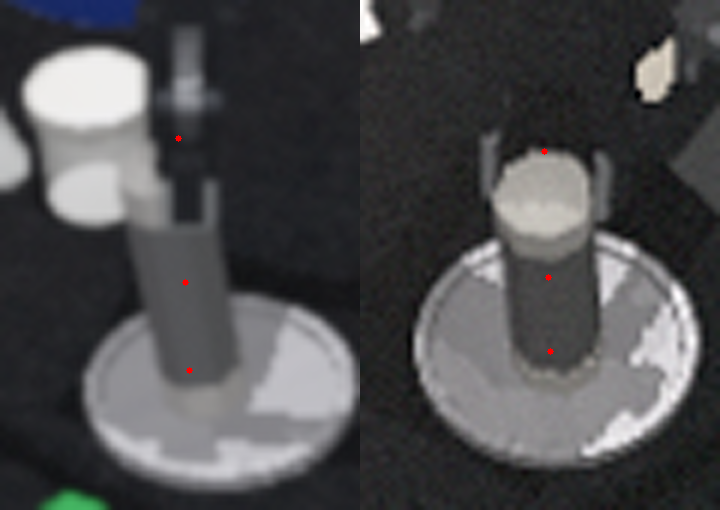

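>>> {"api": "step_arm", "payload": {"moves": [[0.41,-0.003,-0.0025,-0.001,0],[0.41,-0.003,-0.0025,0,0],[0.41,-0.003,-0.0025,0,0]]}}

```text
t: 31.35
tool_pos: [0.4948, 0.2668, 0.0845]
tool_rot: [2.929, 1.055, 0.082]
contact_force: [0.6, 0.7, 1.3]
opening: 0.0351
```

```bash
python3 - <<'E'
from fit import *
sl();big('41')
E
```

```text
t 31.35
q [ 0.3783 -0.03    1.8983 -0.0308  1.2216  1.2673]
tool_pos [0.4948 0.2668 0.0845]
tool_rot [2.929  1.0552 0.0823]
contact_force [0.5828 0.6842 1.341 ]
wrist_torque [ 0.1606 -0.0727  0.0393]
opening 0.0351
yaw -50.427817476654596 toolz [ 0.059 -0.008 -0.998]
s,l -0.25901068048485426 -0.01547226681109047
[ 0.161 -0.073  0.039] [0.58 0.68 1.34] 0.0351 [0.4948 0.2668 0.0845] 31.35
262 181
286 184
```

View pics/w41.png

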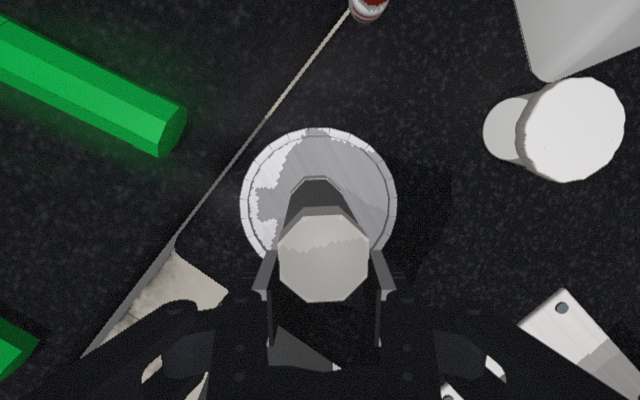

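View pics/m41.png

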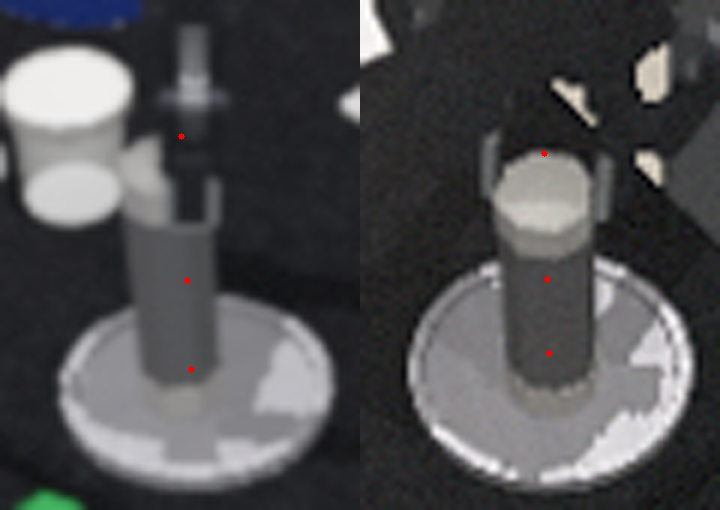

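```bash
python3 - <<'E'
from fit import *
s=ctrl.get_image('scene');d=ctrl.get_image('side')
c=lambda x,y:(262+x/6,181+y/6); e=lambda x,y:(286+(x-360)/6,184+y/6)
fit(s,d,((c(171,238),c(179,372)),(e(546,250),e(550,372))))
w=wsnap('w42'); 
t=ray_z(w,(318.5,205),.009); T=ray_z(w,(323,257),.13); print('tray',t,'top',T)
b0=np.array([T[0],T[1]]); 
for z in(.13,.0075):
    P=[proj(w,(T[0]+.0195*np.cos(a),T[1]+.0195*np.sin(a),z)) for a in np.radians(-50.4+22.5+45*np.arange(8))]; P=np.array(P); print(z,P.min(0),P.max(0))
E
```

```text
[0.4965 0.2711 0.0094 0.0042] [ 0.  0. -0. -0.] lean deg 0.6
tray [0.49576459 0.26835525 0.009     ] top [0.50064652 0.27483601 0.13      ]
0.13 [276.59828867 212.68861309] [368.8471229  298.87448505]
0.0075 [290.99401978 169.58735918] [340.40597131 217.87444812]
```

>>> {"api": "step_arm", "payload": {"moves": [[0.414,0,0,0,0],[0.417,0,0,0,0],[0.42,0,0,0,0],[0.423,0,0,0,0]]}}

```text
t: 32.15
tool_pos: [0.4946, 0.2666, 0.0838]
tool_rot: [2.929, 1.055, 0.079]
contact_force: [-0.4, -0.3, -0.3]
opening: 0.0365
```

```bash
python3 - <<'E'
from fit import *
big('43')
E
```

```text
[0.013 0.073 0.027] [-0.43 -0.31 -0.33] 0.0365 [0.4946 0.2666 0.0838] 32.15
262 181
286 184
```

View pics/m43.png

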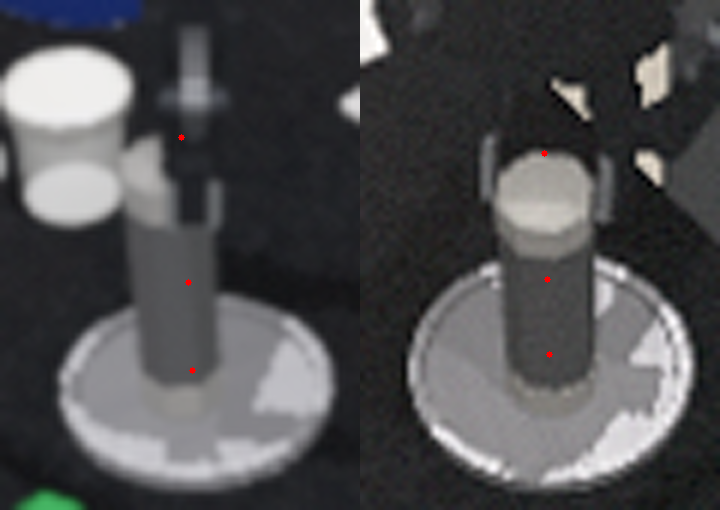

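>>> {"api": "step_arm", "payload": {"moves": [[0.43,0,0,0,0],[0.45,0,0,0,0],[0.5,0,0,0,0],[0.6,0,0,0,0],[0.8,0,0,0,0],[1,0,0,0,0],[1,0,0,0,0],[1,0,0,0,0]]}}

```text
t: 33.3
tool_pos: [0.4941, 0.2663, 0.0832]
tool_rot: [2.928, 1.055, 0.077]
contact_force: [-0.7, -0.9, -0.0]
opening: 0.0857
```

```bash
python3 - <<'E'
from fit import *
big('44')
E
```

```text
[ 0.005  0.057 -0.02 ] [-0.66 -0.89 -0.03] 0.0857 [0.4941 0.2663 0.0832] 33.3
262 181
286 184
```

View pics/m44.png

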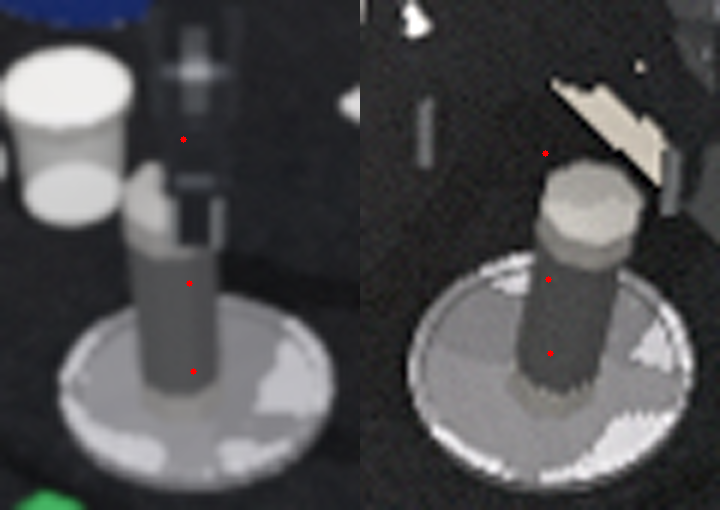

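View pics/w44.png

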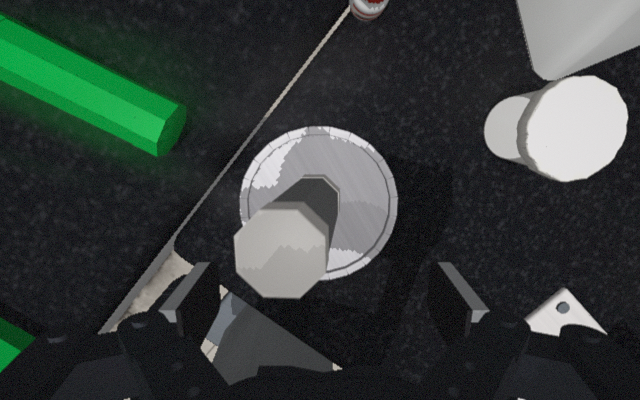

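>>> {"api": "step_arm", "payload": {"moves": [[1,0,0,0.02,0],[1,0,0,0.04,0],[1,0,0,0.05,0],[1,0,-0.01,0.05,0],[1,0,-0.02,0.05,0],[1,0,-0.02,0.02,0],[1,0,0,0,0],[1,0,0,0,0],[1,0,0,0,0],[1,0,0,0,0]]}}

```text
t: 34.7
tool_pos: [0.4913, 0.2158, 0.3281]
tool_rot: [2.927, 1.058, 0.086]
contact_force: [-0.1, 0.1, -0.8]
opening: 0.0854
```

```bash
python3 - <<'E'
from tilt import *
s=snap('scene','c45');d=snap('side','s45');w=wsnap('w45')
k=6;out=[]
for im,(x0,y0) in((s,(262,181)),(d,(286,184))):
    out.append(cv2.resize(im['color'][y0:y0+85,x0:x0+60,::-1],None,fx=k,fy=k,interpolation=cv2.INTER_CUBIC))
cv2.imwrite('pics/m45.png',np.hstack(out))
st()
E
```

```text
t 34.85
q [ 0.2892 -0.2423  1.6803 -0.0249  1.6462  1.1638]
tool_pos [0.4915 0.2157 0.3284]
tool_rot [2.927  1.0579 0.0868]
contact_force [-0.1441  0.1119 -0.4097]
wrist_torque [0.0282 0.0347 0.0184]
opening 0.0852
```

View pics/m45.png

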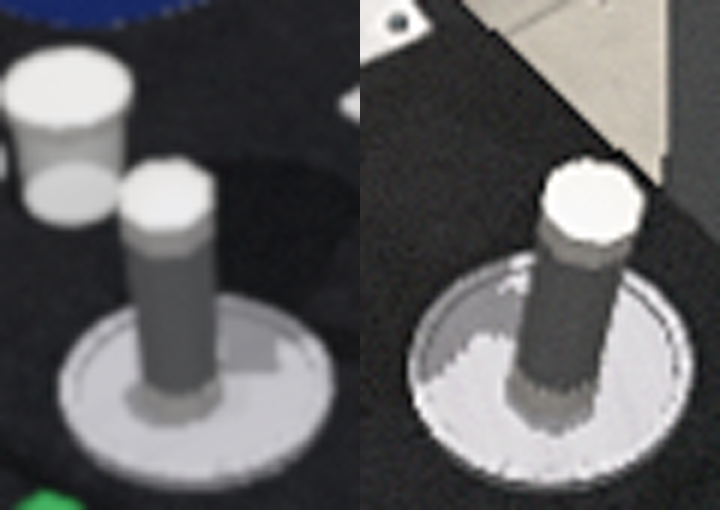

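View pics/w45.png

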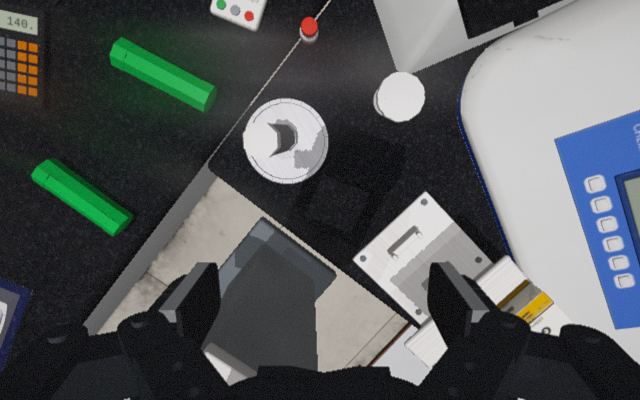

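```bash
cat > edge.py <<'E'
from fit import *
def axisline(im,u0,v0,v1,dbg=False):
    g=cv2.cvtColor(im['color'],cv2.COLOR_RGB2GRAY).astype(float); g=cv2.GaussianBlur(g,(3,3),0)
    pts=[];
    for v in range(v0,v1+1):
        row=g[v]; c=int(round(u0(v))); m=np.median(row[c-4:c+5])
        dl=np.abs(row[c-12:c-2]-m); dr=np.abs(row[c+3:c+13]-m)
        gr=np.abs(np.gradient(row))
        def sub(i):
            a,b,d=gr[i-1],gr[i],gr[i+1]; den=a-2*b+d; return i+(0.5*(a-d)/den if den else 0)
        l=c-11+int(np.argmax(gr[c-11:c-3])); r=c+4+int(np.argmax(gr[c+4:c+12]))
        pts.append((v,sub(l),sub(r)))
    P=np.array(pts); w=P[:,2]-P[:,1]; print('w',w.round(1))
    return P
E
python3 - <<'E'
from edge import *
s=ctrl.get_image('scene');d=ctrl.get_image('side')
# scene crop origin (262,181): axis (172,255)->(179,385); side (286,184): (577,270)->(556,385)
import math
def line(a,b): return lambda v:a[0]+(v-a[1])*(b[0]-a[0])/(b[1]-a[1])
cs=line((262+172/6,181+255/6),(262+179/6,181+385/6)); ds=line((286+217/6,184+270/6),(286+196/6,184+385/6))
obs=[]
for im,f,v0,v1 in((s,cs,224,243),(d,ds,230,246)):
    P=axisline(im,f,v0,v1)
    pl=[]
    for col in(1,2):
        k=np.polyfit(P[:,0],P[:,col],1)
        for _ in range(3):
            r=np.abs(np.polyval(k,P[:,0])-P[:,col]); ok=r<max(.7,1.5*np.median(r)); k=np.polyfit(P[ok,0],P[ok,col],1)
        pl.append(k); print(k.round(3),ok.sum(),len(ok))
    m=(pl[0]+pl[1])/2
    obs.append(((np.polyval(m,v0),v0),(np.polyval(m,v1),v1)))
print(obs); fit(s,d,obs)
E
```

```text
w [14.4 14.6 14.6 14.5 14.4 18.5 18.9 15.4 16.6 13.5 13.6 13.5 13.3 13.2
 13.  12.9 13.  12.9 12.8 12.7]
[1.31000e-01 2.53457e+02] 18 20
[1.70000e-02 2.93641e+02] 18 20
w [15.2 15.3 14.7 14.9 15.1 15.  15.  15.  15.  15.1 15.1 14.9 14.6 14.5
 14.4 14.4 14.9]
[-2.03000e-01  3.60511e+02] 17 17
[-2.37000e-01  3.83383e+02] 17 17
[((np.float64(290.1220941552952), 224), (np.float64(291.5278707237823), 243)), ((np.float64(321.4017995081324), 230), (np.float64(317.8856173454861), 246))]
[ 0.4968  0.2718 -0.0792  0.1174] [-0. -0.  0. -0.] lean deg 8.1
```

```bash
cat >> edge.py <<'E'
def run(s,d,cs,ds,cr,dr):
    def line(a,b): return lambda v:a[0]+(v-a[1])*(b[0]-a[0])/(b[1]-a[1])
    obs=[]
    for im,f,v0,v1 in((s,line(*cs),*cr),(d,line(*ds),*dr)):
        P=axisline(im,f,v0,v1); pl=[]
        for col in(1,2):
            k=np.polyfit(P[:,0],P[:,col],1)
            for _ in range(3):
                r=np.abs(np.polyval(k,P[:,0])-P[:,col]); ok=r<max(.7,1.5*np.median(r)); k=np.polyfit(P[ok,0],P[ok,col],1)
            pl.append(k)
        m=(pl[0]+pl[1])/2; obs.append(((np.polyval(m,v0),v0),(np.polyval(m,v1),v1)))
    return fit(s,d,obs)
E
python3 - <<'E'
from edge import *
s=ctrl.get_image('scene');d=ctrl.get_image('side')
def old(im,f): return dict(im,color=cv2.imread(f)[:,:,::-1].copy())
for k in('34','35'):
    run(old(s,f'pics/c{k}.png'),old(d,f'pics/s{k}.png'),((259+186/6,182+240/6),(259+198/6,182+380/6)),((286+217/6,187+242/6),(286+199/6,187+362/6)),(224,243),(230,246))
for k in('41','43'):
    run(old(s,f'pics/c{k}.png'),old(d,f'pics/s{k}.png'),((262+171/6,181+238/6),(262+179/6,181+372/6)),((286+186/6,184+250/6),(286+190/6,184+372/6)),(224,241),(228,245))
print('now');run(s,d,((262+172/6,181+255/6),(262+179/6,181+385/6)),((286+217/6,184+270/6),(286+196/6,184+385/6)),(224,243),(230,246))
E
```

```text
w [14.8 14.9 14.9 14.9 14.9 19.6 14.3 15.  16.5 17.7 13.7 13.6 13.4 13.4
 13.4 13.4 13.4 13.2 13.2 13.2]
w [15.3 15.6 15.2 15.1 15.  15.  15.1 15.1 15.  14.9 14.8 14.8 14.9 14.7
 14.6 14.5 14.9]
[ 0.4968  0.2718 -0.0545  0.1274] [ 0.  0.  0. -0.] lean deg 7.9
w [14.6 14.7 14.7 14.8 14.8 19.2 19.4 15.5 16.7 18.1 13.9 13.7 13.5 13.4
 13.4 13.4 13.3 13.2 13.1 13. ]
w [15.3 15.6 15.2 15.1 15.1 15.1 15.  15.  15.  14.9 14.8 14.7 14.7 14.6
 14.5 14.5 15. ]
[ 0.4968  0.2718 -0.0584  0.1251] [ 0.  0. -0. -0.] lean deg 7.9
w [14.5 14.5 14.4 14.4 14.3 14.  18.6 14.6 15.9 17.  13.5 13.5 13.4 13.5
 13.4 13.3 13.3 13.1]
w [19.1 16.  15.6 15.5 15.6 15.6 15.6 15.5 15.4 15.4 15.5 15.3 15.1 15.
 14.8 14.7 14.6 14.1]
[0.4971 0.2709 0.0184 0.0228] [-0. -0.  0.  0.] lean deg 1.7
w [14.6 14.5 14.4 14.3 14.2 13.8 18.5 14.6 15.9 17.1 13.5 13.5 13.3 13.4
 13.4 13.4 13.3 13. ]
w [19.  16.  15.6 15.5 15.6 15.7 15.6 15.5 15.4 15.4 15.5 15.3 15.2 15.1
 14.9 14.7 14.5 13.9]
[0.4971 0.2708 0.0155 0.0195] [-0. -0.  0.  0.] lean deg 1.4
now
w [14.7 14.7 14.6 14.6 14.5 19.1 19.3 15.1 16.6 18.1 13.8 13.6 13.4 13.2
 13.1 12.9 12.8 12.9 13.3 13.3]
w [15.1 15.3 14.9 15.  15.1 15.1 15.  15.  15.  15.1 15.1 14.8 14.7 14.6
 14.5 14.6 15. ]
[ 0.4969  0.2719 -0.0683  0.1185] [0. 0. 0. 0.] lean deg 7.8
```

```bash
python3 - <<'E'
from fit import *
w=wsnap('w46')
def P(w,pos,rot):
    T=np.eye(4);T[:3,:3]=Ro.from_rotvec(rot).as_matrix();T[:3,3]=pos; C=np.linalg.inv(T@w['T_tool_cam']); return dict(w,R=C[:3,:3],t=C[:3,3])
for pos,rot,t,b in (((.5026,.2736,.083),(2.9285,1.0546,.0741),(282,280.5),(314.3,214)),((.4941,.2663,.0832),(2.928,1.055,.077),(280.5,251),(315.3,199))):
    q=P(w,pos,rot); B=ray_z(q,b,.0085)
    for z in(.129,.131): 
        T=ray_z(q,t,z); v=T-B; print(B.round(4),T.round(4),np.degrees(np.arctan(np.hypot(*v[:2])/v[2])).round(2), np.degrees(np.arctan2(v[1],v[0])))
        # check scale
        for C in(B,T):
            Q=np.array([proj(q,C+[.0195*np.cos(a),.0195*np.sin(a),0]) for a in np.radians(-50.4+22.5+45*np.arange(8))]); print(np.r_[Q.min(0),Q.max(0)].round(0))
E
```

```text
[0.496  0.2731 0.0085] [0.4907 0.2882 0.129 ] 7.56 109.29413559334805
[290. 190. 339. 237.]
[235. 237. 327. 321.]
[0.496  0.2731 0.0085] [0.4916 0.2886 0.131 ] 7.53 105.87412739225083
[290. 190. 339. 237.]
[234. 237. 328. 322.]
[0.4969 0.2724 0.0085] [0.4916 0.2889 0.129 ] 8.23 107.69697629510517
[290. 174. 340. 223.]
[233. 206. 327. 293.]
[0.4969 0.2724 0.0085] [0.4923 0.2893 0.131 ] 8.16 105.15704215158415
[290. 174. 340. 223.]
[232. 205. 327. 294.]
```

```bash
python3 - <<'E'
from edge import *
s=ctrl.get_image('scene'); d=snap('side','s47'); a=cv2.imread('pics/side0.png').astype(int); b=cv2.imread('pics/s47.png')
for n,(x,y) in dict(cup=(253,245),vial=(290,287),timer=(322,312)).items():
    t=a[y-18:y+18,x-20:x+20].astype(np.uint8); r=cv2.matchTemplate(b[y-30:y+30,x-32:x+32],t,cv2.TM_CCOEFF_NORMED); print(n,np.unravel_index(r.argmax(),r.shape),r.max().round(3),'(12,12 = unmoved)')
run(s,d,((262+172/6,181+255/6),(262+179/6,181+385/6)),((286+217/6,184+270/6),(286+196/6,184+385/6)),(224,243),(230,246))
o=ctrl.get_obs(); print(o['t'],o['contact_force'],o['tool_pos'],np.abs(o['dq']).max())
print(ctrl.finish_job())
E
```

```text
cup (np.int64(12), np.int64(12)) 0.999 (12,12 = unmoved)
vial (np.int64(12), np.int64(12)) 0.991 (12,12 = unmoved)
timer (np.int64(12), np.int64(12)) 0.999 (12,12 = unmoved)
w [14.6 14.7 14.8 14.9 14.8 19.4 19.6 15.  16.5 17.8 13.9 13.8 13.6 13.6
 13.5 13.2 13.  13.  13.1 13.2]
w [15.4 15.4 14.8 14.9 15.2 15.2 15.2 15.  14.9 15.  15.  14.9 14.8 14.7
 14.6 14.6 15. ]
[ 0.4973  0.2718 -0.0529  0.1279] [0. 0. 0. 0.] lean deg 7.9
35.2 [-0.41477453  0.32930582  0.41716232] [0.49189559 0.2154503  0.32954966] 0.00138156383077482
the job is handed in; nothing more can be done
None
```

I handed the job in at about 35 s with the float standing by itself in the drip tray on its heavy end. It leans about 8°, close to the 8.6° limit, and the hand-in gave no verdict.

**What I did:**
- **Taking it out:** I gripped the float's front end with the fingers straight down, because the moves allow no leaning, and drew it out of the rack. The first closing passed above the float: the fingertips end about 30 mm short of the stated TCP. I corrected for that and gripped again.
- **Finding the ballast:** the wrist moment was about 0.4 N·m. About 0.1 was expected if the gripped end held the ballast, so the far end is the heavy one.
- **Standing it up:** I eased the grip over the worktop so the heavy end swung down. I straightened it against the table and set it down in the tray.
- **Second release:** the first release left it leaning, so I regripped, straightened it to about 1.5° and released again. It went back to the same lean.

**Last checks:**
- **Position:** the axis meets the tray floor at about (0.497, 0.272) and the tray's centre is near (0.495, 0.270). With the lean, the float's middle is about 9–12 mm from the centre, against a limit of 22 mm.
- **Lean:** it settles at about 7.9° (0.138 rad), against a limit of 0.15 rad. The fixed-camera and wrist-camera estimates ranged from 5.9° to 8.3°, the lowest and highest being rough hand measurements. I found no cause for it; a ballast slightly off the axis would fit.
- **At rest:** the fixed-camera views and the repeated lean measurement did not change over the waits after each release.
- **Bystanders and arm:** the cup, vial and timer have not moved (zero pixel shift in the side view). The arm is clear and still.

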